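# Hang the stock board and hold its clip open

### The arm

A 6-joint arm with a two-finger parallel gripper is mounted at the origin on the work surface. World frame = base frame: x ahead of the robot, y to its left, z up, the work surface at z = 0. Lengths are in m, angles in degrees, forces in N, time in s.
With the tool pointing down it reaches from about 0.35 to 0.875 m from the base axis. Payload 4.2 kg.
Tool frame: the origin (TCP) lies at the very end of the fingers, on their centre line; the grasp point (between the pads) lies 19 mm behind it; y points along the fingers, z is the direction in which the jaws open and shut, and the axes are right-handed (so a half turn about y gives the same grasp; the last joint's range is limited). The gripper opens to 87 mm and grips with 3 to 60 N. Pads are 19 mm wide; open, the fingers measure 117 mm over their backs; the gripper's body (75 mm by 190 mm) begins 51 mm behind the grasp point.
Start: joints at [83.4, 22.042, 0.453, 0, -68.411, -14.817], TCP at [0.228, 0.582, 0.223] pointing down, gripper open.
Joint ranges: [-179.83, 179.83], [-69.29, 118.12], [-61.27, 80.66], [-181.25, 117.63], [-171.15, -9.14], [-177.46, 177.46]. Speed limits (degrees/s): [159.86, 159.86, 180, 180, 180, 180].

### API

Orientations are given as a 3x3 rotation matrix whose columns are the frame's x, y, z axes.
In Python, from station import r, eyes gives the robot as it stands.
- The arm moves only by the tool play_rows, never from a script. Its argument "deltas" is one flat list of numbers, 5 for each row, row after row: the closure in counts, from 0 (fully open) to 255 (shut), then the shift along the tool's x, y, z in mm, then the turn about the tool's y in rad. In form: [claw, tx, ty, tz, roll, claw, tx, ty, tz, roll, ...]. A call has exactly 10 rows; each row shifts and turns the commanded pose from where the row before left it, along the tool's axes as they then stand; what a row does not reach is not made up. A row lasts 1/10 s, in which the tool goes at most 50 mm and 8.59 degrees, less where a joint would pass 70% of its speed; a pose out of reach is approached as far as the arm can. A call is refused whole if a number of a shift passes 50 or a number of a turn 0.15, either way. A call with a gripper value outside its range is refused whole. The fingers move at their own pace and stop on an object; the grip force is fixed at half the most. Time passes only in rows, so rows that do not move let the fingers close, or fill a call up. It gives the time, the measured TCP pose, the force and the opening at its end, in the units of the state.
- r.sense(): the state, without advancing time (a new reading comes with each control period).
- eyes.capture(name): name is "scene" or "top" or "wrist"; returns a dict with "img" (480x640x3 uint8, blue, green, red), "vfov" (degrees; the focal length in pixels is half the picture's height over the tangent of half this angle, whatever the lens; pixels are square), "cx", "cy" (the principal point, pixels), "R" (3x3) and "t" (3): a world point X has camera coordinates R X + t; the wrist camera has in their place "tool_from_camera" (4x4, takes a point from camera to tool coordinates, whose origin is the TCP and whose axes are the tool frame's). Camera axes: x right, y down, z forward; pixel columns grow to the right and rows downward; lengths in m; the calibration is good to about 2 mm. A picture is of the moment at which its call begins: read the wrist's pose just before it. There is no depth.
- r.finish_job(): hands the job in, once; it reports no verdict.
The state is a dict: "time_s": time; "joints": joint angles; "joint_velocities": joint speeds; "effort": joint torques, N m; "tcp_pos": TCP position; "ee_rot": TCP orientation; "wrist_force": force on the tool from outside, world axes, zero at the start; "moment": the same for the moment, N m; "gripper_width": opening from 0.0 (shut) to 1.0 (fully open).
Only numpy, scipy, OpenCV 4.12 (cv2) and the standard library are available. Lean on these libraries where they do the work, as an engineer would, in place of code of your own. Each camera call takes 0.05 s, during which the arm holds its last target.

### The job

Take the white stock board out of its file rack and hang it by its handle on the hook of the stand, letting go of it. Then take the spring clip off the crate wall by squeezing its two tails, and hold it wide open over the board's top edge, on either shoulder beside the handle, with one jaw on each side of the board and not pressing on it, so that I can slip a delivery note in. Finish like that, still holding the clip squeezed open, and leave the tape roll, carton and jar where they are.

Things in the scene. Friction and masses are not known exactly. Their poses are not given: they have to be found in the camera images.
- board_centre (a point): Centre of the loose white plastic stock board: 5 mm thick, 160 wide, 146 tall, 0.11-0.2 kg, upright in the file rack. Axes: x normal to the board, y along its width, z up. The panel's top edge (the shoulders) lies 7 mm above this point and is free from 36 to 80 mm either side of the middle; the handle rises between them.
- board_bar (a point): Middle of the underside of the board's grip bar = top of its handle slot, 41 mm above board_centre, same axes; this rests on the hook. The slot below it is 48 mm wide, 34 tall. The solid bar is 72 mm wide, 5 thick and reaches 32 mm above this point; fingers that stay 13 mm or more above this point clear the hook.
- stock_board: The same board; origin at the middle of its bottom edge, axes as board_centre.
- hook_seat (a point): Centre of the top of a flat strip hook, 200 mm above the table; the bar must rest here. The hook opens to its -x, y across, z up. Strip 24 mm wide (y), 5 thick. Seat channel x -10 to +10 mm, between a front lip (x -14 to -10) and a rear stop (x 10 to 14), both 12 mm high. The board, facing x, comes from -x with its slot raised over the lip, then down.
- hook_stand: Fixed stand of the hook; origin on the table straight below hook_seat, axes as there. Dark steel base 12 mm thick (x -60 to 110, y +-65 mm); the post stands behind the seat, x 70 to 92 mm, 30 mm wide, no higher than the seat.
- file_rack: Fixed grey steel file rack, base 100 x 140 x 12 mm, origin at the centre of its underside. Two upright walls to 54 mm above the table form a slot 7 mm wide along its y axis; the board stands in it on the base, 12 mm above the table.
- crate: Fixed green open plastic crate 160 (x) x 220 (y) x 75 mm high, walls 5 mm, origin at the centre of its underside; the clip sits on its -x wall. Two white tubs stand in its +x half, up to 56 mm high.
- clip_centre (a point): Pivot pin (14 mm thick, 34 long, along y) of a loose steel spring clip, 28 mm wide, 96 tall, 80 g; z up, x across the jaws. It bites the crate's -x wall, pin on the wall top. Jaws reach 46 mm below this point, flat tails 50 mm above. Shut, the tails are 50 mm apart over the outsides at the top. These axes belong to the half on the -x side, which turns up to 0.3 rad when squeezed.
- clip: The same clip; origin and axes as clip_centre.
- clip_arm (a joint): Opening of the clip, rad: 0 as it bites the 5 mm crate wall; 0.6 fully open at its stop. A spring shuts it; pressing the tails together along the clip's x with about 10 N opens it to the stop, where the tails are parallel, 20 mm over the outsides, and the jaw tips about 32 mm apart. It stays open only while squeezed.
- jaw_near (a point): Tip of the clip's jaw on its -x side, inner face, 46 mm below the pivot.
- jaw_far (a point): Tip of the clip's jaw on its +x side, inner face, 46 mm below the pivot.
- tape_roll: Bystander: cardboard tape roll lying flat, 90 mm across, 30 mm high; origin under its centre.
- carton: Bystander: cardboard carton 90 x 120 x 70 mm; origin under its centre.
- jar: Bystander: jar 66 mm across, 85 mm high; origin under its centre.
Things that resemble listed ones, but are neither listed nor needed, are in the scene too. Of the things shaped like the stock_board, the white one is meant.

How it is judged:
By the outcome, as a careful person would: the job done as asked, in the order asked, and still so for the second after the job is handed in, while the arm keeps its last pose, push and grip.
It also fails if it takes over 58 s, if anything falls off the work surface, if the arm or the gripper's body presses on something with over 40 N, if the wrist force passes 120 N, or if a joint passes its speed limit or range.

## Working session

There is one attempt and no reset: what is moved stays moved. The work goes in short steps, Python scripts to look and compute and a tool call to move; the robot and the scene stay as the last step left them, time stands still between calls to the robot, and variables do not carry over. Pictures are saved under pics/ and viewed, and the job is handed in when it is done.

Besides the shell and the picture viewer there is one more tool, called as name(argument=value, ...) on one line, values as JSON. play_rows: Moves the arm, as the interface text tells. Its arguments: {"type":"object","properties":{"deltas":{"type":"array","items":{"type":"number"}}},"required":["deltas"]}

```bash
ls; mkdir -p pics
python3 - <<'E'
from station import r, eyes
import cv2,json,numpy as np
s=r.sense();print(s)
for n in ["scene","top","wrist"]:
    c=eyes.capture(n);cv2.imwrite(f"pics/{n}0.png",c["img"])
    print(n,{k:(np.array(v).tolist()) for k,v in c.items() if k!="img"})
E
```

```text
pics
{'time_s': 0.0, 'joints': array([ 8.34012827e+01,  2.20910570e+01,  3.79180517e-01, -3.00937148e-02,
       -6.84106399e+01, -1.48178200e+01]), 'joint_velocities': array([ 0.05750545, -0.05219016, -0.0740304 ,  0.10207482,  0.04051981,
       -0.05738576]), 'effort': array([ 7.45436319e-04, -3.90660703e+01,  1.87402868e+01,  4.21951979e+00,
        1.10413073e-02, -1.94752265e-04]), 'tcp_pos': array([0.22795955, 0.58129173, 0.22144953]), 'ee_rot': array([[-9.30879714e-01, -7.30869762e-04, -3.65325094e-01],
       [ 3.65325817e-01, -2.06797810e-03, -9.30877420e-01],
       [-7.51341359e-05, -9.99997595e-01,  2.19204446e-03]]), 'wrist_force': array([ 0.06535361,  0.26189868, -0.19190878]), 'moment': array([-0.01885845,  0.04617474, -0.02033816]), 'gripper_width': 0.9984116524853996}
scene {'vfov': 52.8956233402607, 'cx': 319.8851208906198, 'cy': 248.7709756479449, 'R': [[0.5564252497399319, 0.830812838726625, -0.011873013891221827], [0.42305391615751936, -0.29557510502157336, -0.8565399823214749], [-0.7151337815231781, 0.4715775485521895, -0.51594407664578]], 't': [-0.38873362221050134, -0.07591557530131157, 1.7862804648343378]}
top {'vfov': 50.45934438285984, 'cx': 318.39897953902585, 'cy': 240.1433658093356, 'R': [[-0.019479946319229724, -0.9998020665063296, 0.00404468800690165], [-0.9837781518040806, 0.018445868585062343, -0.1784384991112909], [0.1783285723723136, -0.00745504807602566, -0.9839427536873457]], 't': [0.12480483981545991, 0.553232875670296, 1.5573769981375238]}
wrist {'vfov': 65.6496115467561, 'cx': 313.8505779470889, 'cy': 238.4297795993178, 'tool_from_camera': [[0.0005284076972634004, 0.9556170859430899, 0.294611109496812, -0.08086677001509672], [-0.0010186046446256907, -0.29461048343883195, 0.9556168821722001, -0.16228379879276433], [0.9999993416147254, -0.0008050475606664554, 0.0008177215550817658, 9.707559747418326e-05], [0.0, 0.0, 0.0, 1.0]]}
```

View pics/scene0.png

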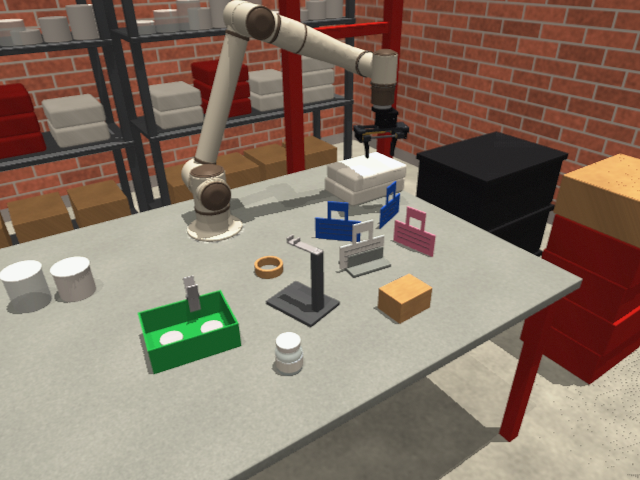

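View pics/top0.png

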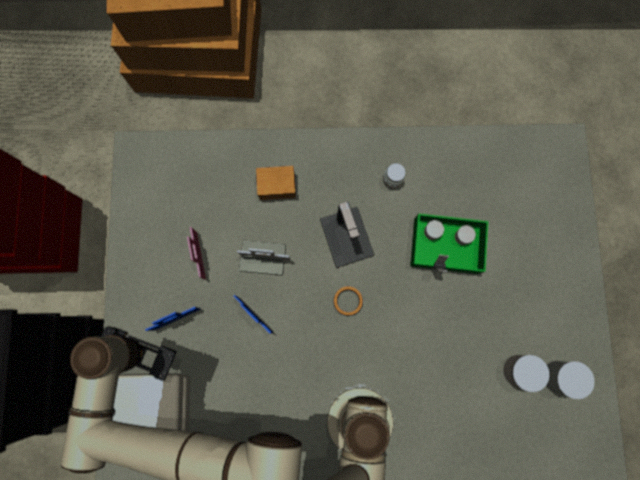

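View pics/wrist0.png

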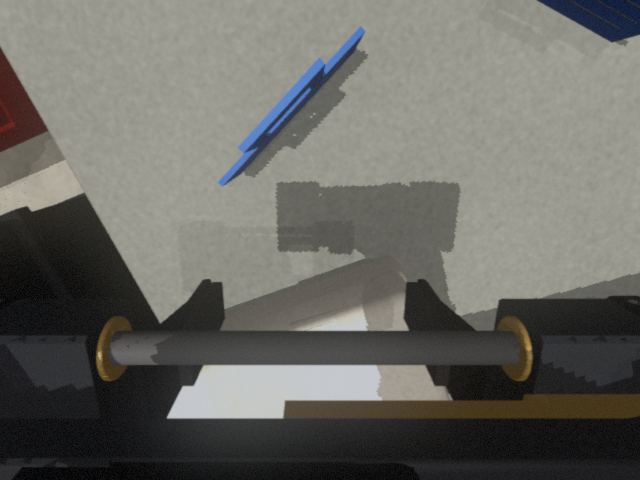

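The things that could be taken for the board are blue at scene (338,225), blue at (390,205), pink at (414,233), and white in the rack at (362,247). I choose the white one. Next, close crops.

Run:
```python
import cv2
s=cv2.imread("pics/scene0.png");t=cv2.imread("pics/top0.png")
def crop(im,x,y,w,h,k,n): cv2.imwrite(f"pics/{n}.png",cv2.resize(im[y:y+h,x:x+w],None,fx=k,fy=k,interpolation=cv2.INTER_CUBIC))
crop(s,260,210,150,112,5,"c_scene_bh")
crop(s,130,265,120,100,6,"c_scene_cr")
crop(t,225,225,80,60,10,"c_top_b")
crop(t,310,190,70,85,7,"c_top_h")
crop(t,405,205,90,75,8,"c_top_cr")
```

```text
(no output)
```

View pics/c_scene_bh.png

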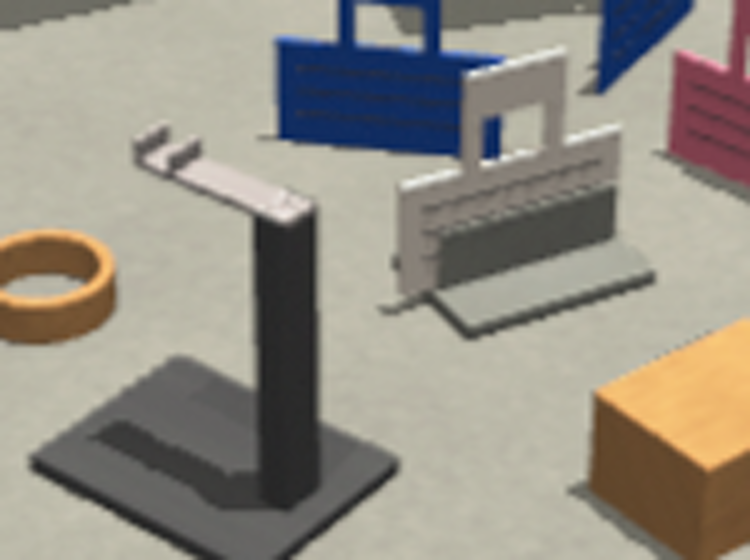

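View pics/c_scene_cr.png

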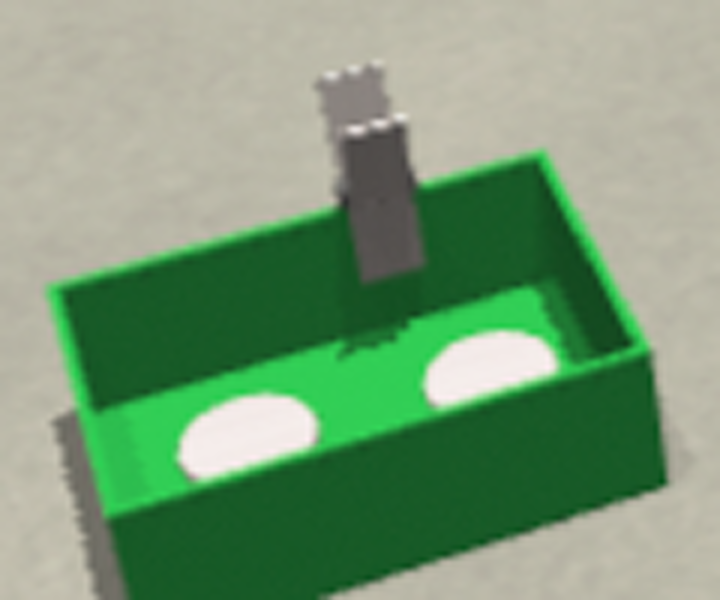

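View pics/c_top_b.png

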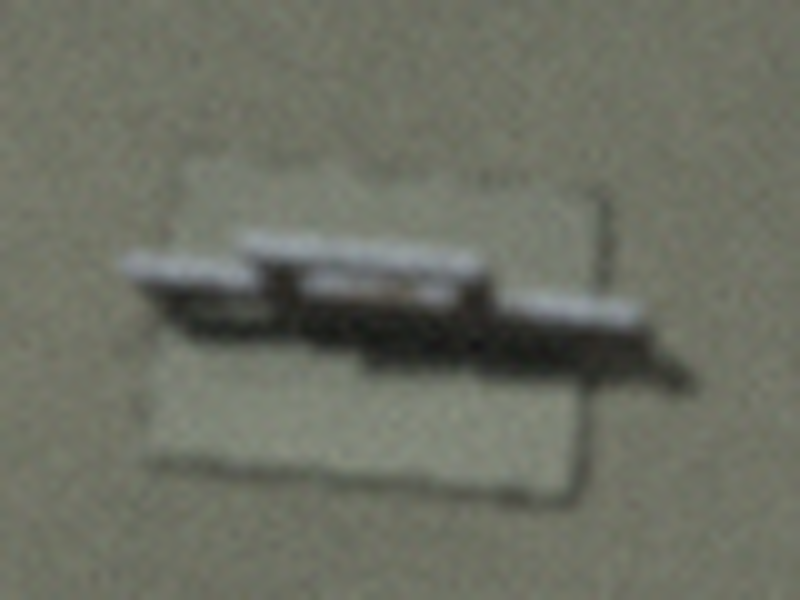

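View pics/c_top_h.png

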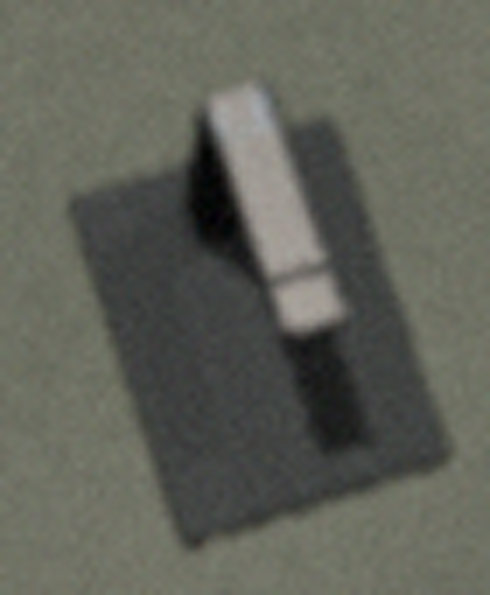

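View pics/c_top_cr.png

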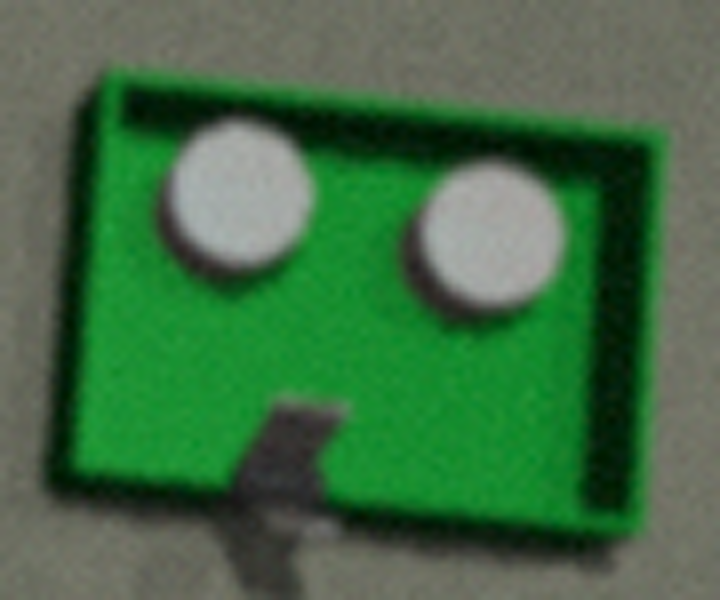

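```bash
cat > h.py <<'E'
import numpy as np,cv2
from scipy.optimize import least_squares
CAM={'scene':dict(vfov=52.8956233402607,cx=319.8851208906198,cy=248.7709756479449,R=np.array([[0.5564252497399319,0.830812838726625,-0.011873013891221827],[0.42305391615751936,-0.29557510502157336,-0.8565399823214749],[-0.7151337815231781,0.4715775485521895,-0.51594407664578]]),t=np.array([-0.38873362221050134,-0.07591557530131157,1.7862804648343378])),
'top':dict(vfov=50.45934438285984,cx=318.39897953902585,cy=240.1433658093356,R=np.array([[-0.019479946319229724,-0.9998020665063296,0.00404468800690165],[-0.9837781518040806,0.018445868585062343,-0.1784384991112909],[0.1783285723723136,-0.00745504807602566,-0.9839427536873457]]),t=np.array([0.12480483981545991,0.553232875670296,1.5573769981375238]))}
W=dict(vfov=65.6496115467561,cx=313.8505779470889,cy=238.4297795993178)
TC=np.array([[0.0005284076972634004,0.9556170859430899,0.294611109496812,-0.08086677001509672],[-0.0010186046446256907,-0.29461048343883195,0.9556168821722001,-0.16228379879276433],[0.9999993416147254,-0.0008050475606664554,0.0008177215550817658,9.707559747418326e-05],[0,0,0,1]])
def wristcam(s):
    T=np.eye(4);T[:3,:3]=s['ee_rot'];T[:3,3]=s['tcp_pos'];M=np.linalg.inv(T@TC)
    return dict(W,R=M[:3,:3],t=M[:3,3])
def proj(c,X):
    f=240/np.tan(np.radians(c['vfov'])/2);p=np.atleast_2d(X)@np.asarray(c['R']).T+c['t']
    return np.c_[c['cx']+f*p[:,0]/p[:,2],c['cy']+f*p[:,1]/p[:,2]]
def onplane(c,uv,z):
    f=240/np.tan(np.radians(c['vfov'])/2);R=np.asarray(c['R']);uv=np.atleast_2d(uv)
    d=np.c_[(uv[:,0]-c['cx'])/f,(uv[:,1]-c['cy'])/f,np.ones(len(uv))]@R;C=-R.T@c['t']
    return C+d*((z-C[2])/d[:,2])[:,None]
def uncrop(p,k,ox,oy): return (np.atleast_2d(p)+.5)/k-.5+[ox,oy]
def Rz(a): return np.array([[np.cos(a),-np.sin(a),0],[np.sin(a),np.cos(a),0],[0,0,1]])
def fit(obs,x0):
    # obs: (cam, modelpts(mm, z world), pix)
    fn=lambda q:np.concatenate([(proj(c,(np.atleast_2d(m)/1000.)@Rz(q[2]).T+[q[0],q[1],0])-p).ravel() for c,m,p in obs])
    s=least_squares(fn,x0,loss='soft_l1');return s.x,fn(s.x).reshape(-1,2)
E
python3 - <<'E'
from h import *
S,T=CAM['scene'],CAM['top']
np.set_printoptions(precision=4,suppress=True)
def show(n,q,res): print(n,q[:2],np.degrees(q[2]));print(res.round(1).tolist())
# board
mT=[[0,36,158],[0,-36,158],[0,80,92],[0,-80,92]]
pT=uncrop([(247,248),(485,270),(122,268),(640,312)],10,225,225)
mS=[[0,-36,158],[0,36,158],[0,-80,92],[0,80,92],[0,-80,12]]
pS=uncrop([(465,78),(566,50),(400,184),(620,128),(400,298)],5,260,210)
show('board both',*fit([(T,mT,pT),(S,mS,pS)],[.4,.2,0]))
show('board top',*fit([(T,mT,pT)],[.4,.2,0]))
show('board sc',*fit([(S,mS,pS)],[.4,.2,0]))
# stand
mT=[[110,65,12],[110,-65,12],[-60,-65,12],[-60,65,12],[-14,12,212],[-14,-12,212]]
pT=uncrop([(70,198),(330,118),(452,455),(190,547),(285,332),(345,315)],7,310,190)
mS=[[-60,-65,12],[110,-65,12],[110,65,12],[-60,65,12]]
pS=uncrop([(32,460),(245,573),(398,464),(180,357)],5,260,210)
show('stand both',*fit([(T,mT,pT),(S,mS,pS)],[.4,0,0.2]))
show('stand top',*fit([(T,mT,pT)],[.4,0,0.2]))
# crate
mS=[[-80,-110,75],[-80,110,75],[80,110,75],[80,-110,75]]
pS=uncrop([(50,288),(543,152),(652,350),(108,517)],6,130,265)
mT=[[80,110,75],[80,-110,75],[-80,-110,75],[-80,110,75]]
pT=uncrop([(105,72),(668,130),(640,535),(68,478)],8,405,205)
q,res=fit([(T,mT,pT),(S,mS,pS)],[.4,-.3,0]);show('crate',q,res)
# clip
mS=[[25,-14,125],[25,14,125],[-25,-14,125],[-25,14,125]]
pS=uncrop([(345,132),(406,120),(320,80),(380,68)],6,130,265)
show('clip',*fit([(S,mS,pS)],[q[0]-.08,q[1],q[2]]))
for k in [-80,-77.5]:
  for y in (0,20,40): print(k,y,Rz(q[2])@[k/1000,y/1000,0]+[q[0],q[1],0])
E
```

```text
board both [0.5093 0.2858] -6.3835205070519265
[[-1.2, -0.3], [-0.6, -0.3], [-0.2, -0.1], [0.1, 0.2], [-0.3, -0.0], [-0.4, 0.3], [-0.1, 1.1], [-0.5, -0.0], [-0.4, 0.1]]
board top [0.5089 0.2844] -6.057706190286786
[[-0.8, -0.1], [-0.1, -0.2], [0.2, 0.1], [0.6, 0.2]]
board sc [0.5088 0.2875] -7.1181353234734654
[[0.0, -0.3], [0.0, 0.1], [0.1, 0.7], [0.0, -0.1], [-0.2, -0.3]]
stand both [0.5497 0.0153] 16.642393187291223
[[-0.1, -0.2], [0.6, -0.5], [-0.1, 0.3], [-1.1, -0.6], [0.7, 0.2], [0.2, 0.1], [-1.1, -0.9], [1.3, 0.6], [0.3, -0.8], [-0.4, -0.6]]
stand top [0.5494 0.0154] 17.28967721733404
[[-0.5, 0.3], [0.1, -0.5], [0.0, 0.1], [-0.8, -0.4], [0.8, 0.3], [0.2, 0.1]]
crate [ 0.5367 -0.2964] -7.533404866698993
[[-0.3, -0.2], [-0.6, 0.3], [0.2, 0.2], [0.4, -0.7], [-0.7, -0.2], [0.2, -0.5], [0.2, 0.0], [-0.0, 0.1]]
clip [ 0.4595 -0.251 ] -7.77463992128787
[[-0.2, 0.9], [0.3, 0.1], [-0.3, -0.2], [0.2, -0.9]]
-80 0 [ 0.4574 -0.2859  0.    ]
-80 20 [ 0.46   -0.2661  0.    ]
-80 40 [ 0.4626 -0.2462  0.    ]
-77.5 0 [ 0.4599 -0.2862  0.    ]
-77.5 20 [ 0.4625 -0.2664  0.    ]
-77.5 40 [ 0.4651 -0.2466  0.    ]
```

play_rows(deltas=[0, 0, 0, 0, 0.131, 0, 0, 0, 0, 0.131, 0, 0, 0, 0, 0.131, 0, 0, 0, 0, 0.131, 0, 0, 0, 0, 0.131, 0, 0, 0, 0, 0.131, 0, 0, 0, 0, 0.131, 0, 0, 0, 0, 0.131, 0, 0, 0, 0, 0.131, 0, 0, 0, 0, 0.131])

```text
time_s: 1.15
tcp_pos: [0.2281, 0.5816, 0.2221]
ee_rot: [[0.118, -0.0, -0.993], [0.993, -0.001, 0.118], [-0.001, -1.0, 0.0]]
wrist_force: [-0.1, 0.1, 0.1]
gripper_width: 1.004
```

```bash
cat >> h.py <<'E'
def go(s,xyz,yaw=None):
    """tool-frame shift (mm) to target TCP, roll to bring tool z to yaw (deg) afterwards"""
    R=s['ee_rot'];d=R.T@(np.array(xyz)-s['tcp_pos'])*1000
    cur=np.degrees(np.arctan2(R[1,2],R[0,2]))
    out=dict(tool_mm=d.round(1),yaw=round(cur,2),tcp=s['tcp_pos'].round(4))
    if yaw is not None: out['roll']=round(-np.radians((yaw-cur+180)%360-180),4)
    return out
E
python3 - <<'E'
from h import *
from station import r
s=r.sense();print(s['time_s'],s['joints'].round(1));print(go(s,[.5093,.2858,.24],173.6))
E
```

```text
1.15 [ 83.4  22.1   0.4  -0.  -68.4 -90.2]
{'tool_mm': array([-260.5,  -17.8, -314.2]), 'yaw': np.float64(173.21), 'tcp': array([0.2281, 0.5816, 0.2221]), 'roll': np.float64(-0.0068)}
```

play_rows(deltas=[0, -26, -1.8, -31.4, 0, 0, -26, -1.8, -31.4, 0, 0, -26, -1.8, -31.4, 0, 0, -26, -1.8, -31.4, 0, 0, -26, -1.8, -31.4, 0, 0, -26, -1.8, -31.4, 0, 0, -26, -1.8, -31.4, 0, 0, -26, -1.8, -31.4, 0, 0, -26, -1.8, -31.4, 0, 0, -26, -1.8, -31.4, 0])

```text
time_s: 2.15
tcp_pos: [0.5117, 0.2867, 0.2404]
ee_rot: [[0.113, -0.0, -0.994], [0.994, -0.0, 0.113], [-0.0, -1.0, 0.0]]
wrist_force: [0.2, 0.3, -0.2]
gripper_width: 1.001
```

Run:
```python
from h import *
from station import r,eyes
s=r.sense();print(go(s,[.5093,.2858,.24],173.6),s['joint_velocities'].round(1))
c=eyes.capture('wrist');cv2.imwrite('pics/w1.png',c['img'])
w=wristcam(s);print(proj(w,[[.5093,.2858,.158]]))
```

```text
{'tool_mm': array([-1.1,  0.4,  2.3]), 'yaw': np.float64(173.53), 'tcp': array([0.5117, 0.2867, 0.2404]), 'roll': np.float64(-0.0012)} [-41.7   8.5  14.7   0.1  -5.9  41.4]
[[316.62135844 244.39713787]]
```

View pics/w1.png

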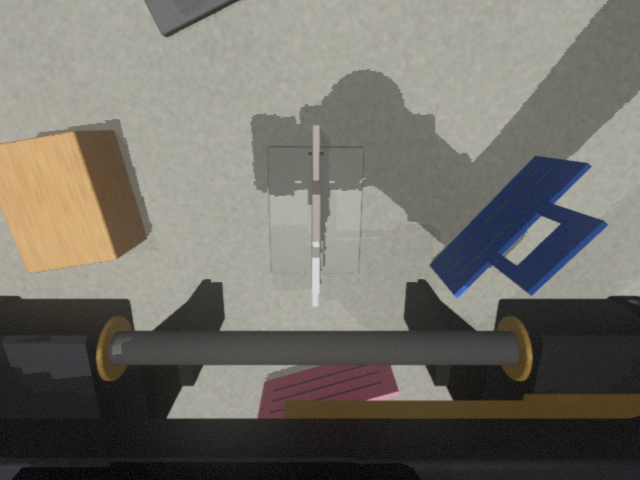

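Run:
```python
from h import *
from station import r,eyes
for i in range(3): eyes.capture('wrist')
s=r.sense();print(go(s,[.5093,.2858,.24],173.6),s['joint_velocities'].round(1))
c=eyes.capture('wrist')
print(proj(wristcam(s),[[.5093,.2858,.158],[.5093-.036*np.sin(np.radians(6.4)),.2858-.036,.158],[.5093+.004,.2858+.036,.158]]))
cv2.imwrite('pics/w2.png',cv2.resize(c['img'][100:320,240:400],None,fx=2.7,fy=2.7,interpolation=cv2.INTER_CUBIC))
```

```text
{'tool_mm': array([-1.6,  0. ,  1.8]), 'yaw': np.float64(173.4), 'tcp': array([0.5112, 0.2872, 0.24  ]), 'roll': np.float64(-0.0035)} [ 2.1 -0.3 -0.3 -0.1 -0.1 -0.1]
[[315.8538735  243.95957846]
 [315.67969019 191.87992407]
 [316.03197903 291.88805119]]
```

View pics/w2.png

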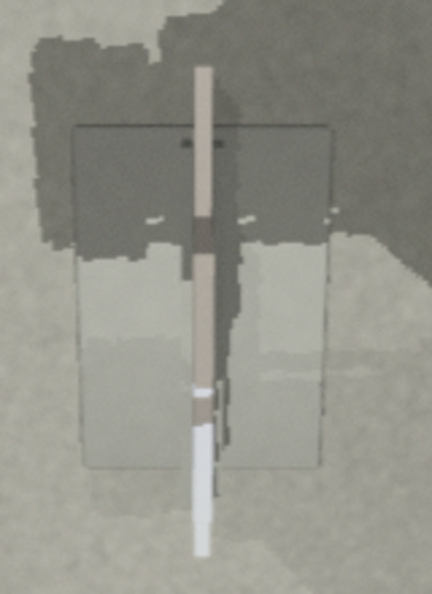

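Run:
```python
from h import *
from station import r,eyes
s=r.sense();w=wristcam(s)
a=np.radians(-6.4)
for m in [[0,-80,92],[0,-36,92],[0,-36,158],[0,36,158],[0,36,92],[0,80,92],[0,-24,126],[0,24,126]]:
    p=proj(w,[Rz(a)@np.array(m)/1000+[.5093,.2858,0]])[0];print(m,((p-[240,100]+.5)*2.7-.5).round(1))
```

```text
[0, -80, 92] [201.7  60.4]
[0, -36, 92] [202.  210.2]
[0, -36, 158] [202.9 247.3]
[0, 36, 158] [203.4 516. ]
[0, 36, 92] [202.4 429.9]
[0, 80, 92] [202.7 550.9]
[0, -24, 126] [202.5 270.1]
[0, 24, 126] [202.8 431.7]
```

play_rows(deltas=[0, 0, 12, 1, 0, 0, 0, 12, 1, 0, 0, 0, 12, 0, 0, 0, 0, 12, 0, 0, 0, 0, 12, 0, 0, 0, 0, 12, 0, 0, 0, 0, 12, 0, 0, 0, 0, 9, 0, 0, 0, 0, 6, 0, 0, 0, 0, 0, 0, 0])

```text
time_s: 3.4
tcp_pos: [0.5086, 0.288, 0.1405]
ee_rot: [[0.113, -0.001, -0.994], [0.994, -0.001, 0.113], [-0.001, -1.0, 0.001]]
wrist_force: [0.4, 0.2, -0.2]
gripper_width: 0.997
```

Run:
```python
from h import *
from station import r,eyes
s=r.sense();print(go(s,[.5092,.2874,.141],173.6),s['joint_velocities'].round(1))
c=eyes.capture('scene')
cv2.imwrite('pics/s3.png',cv2.resize(c['img'][150:320,260:440],None,fx=3.4,fy=3.4,interpolation=cv2.INTER_CUBIC))
```

```text
{'tool_mm': array([-0.5, -0.5, -0.7]), 'yaw': np.float64(173.51), 'tcp': array([0.5086, 0.288 , 0.1405]), 'roll': np.float64(-0.0015)} [-0.  -0.8  1.3  0.4 -0.6 -0. ]
```

View pics/s3.png

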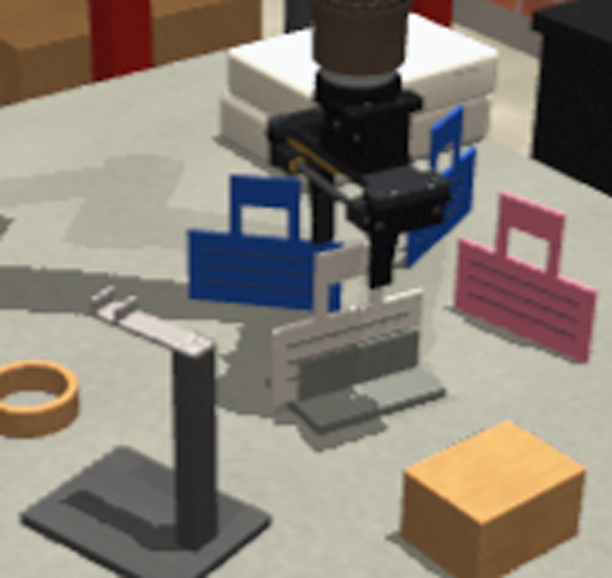

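play_rows(deltas=[255, 0, -1, -0.7, 0, 255, 0, 0, 0, 0, 255, 0, 0, 0, 0, 255, 0, 0, 0, 0, 255, 0, 0, 0, 0, 255, 0, 0, 0, 0, 255, 0, 0, 0, 0, 255, 0, 0, 0, 0, 255, 0, 0, 0, 0, 255, 0, 0, 0, 0])

```text
time_s: 4.45
tcp_pos: [0.5096, 0.2882, 0.1425]
ee_rot: [[0.113, 0.0, -0.994], [0.994, 0.0, 0.113], [0.0, -1.0, -0.0]]
wrist_force: [-0.1, -0.3, -0.1]
gripper_width: 0.176
```

play_rows(deltas=[255, 0, 0, 0, 0, 255, 0, 0, 0, 0, 255, 0, 0, 0, 0, 255, 0, 0, 0, 0, 255, 0, 0, 0, 0, 255, 0, -2, 0, 0, 255, 0, -4, 0, 0, 255, 0, -6, 0, 0, 255, 0, -6, 0, 0, 255, 0, -6, 0, 0])

```text
time_s: 5.45
tcp_pos: [0.5096, 0.2883, 0.1673]
ee_rot: [[0.113, 0.0, -0.994], [0.994, 0.0, 0.113], [0.0, -1.0, -0.0]]
wrist_force: [0.3, -0.1, -1.8]
gripper_width: 0.057
```

Run:
```python
from h import *
from station import r,eyes
s=r.sense();print(s['tcp_pos'],s['gripper_width'],s['wrist_force'],s['moment'])
c=eyes.capture('scene')
cv2.imwrite('pics/s4.png',cv2.resize(c['img'][150:320,260:440],None,fx=3.4,fy=3.4,interpolation=cv2.INTER_CUBIC))
```

```text
[0.50957195 0.28825891 0.16725294] 0.05660514266660016 [ 0.29931063 -0.07743433 -1.75029833] [ 0.07895794 -0.16339103 -0.02726366]
```

View pics/s4.png

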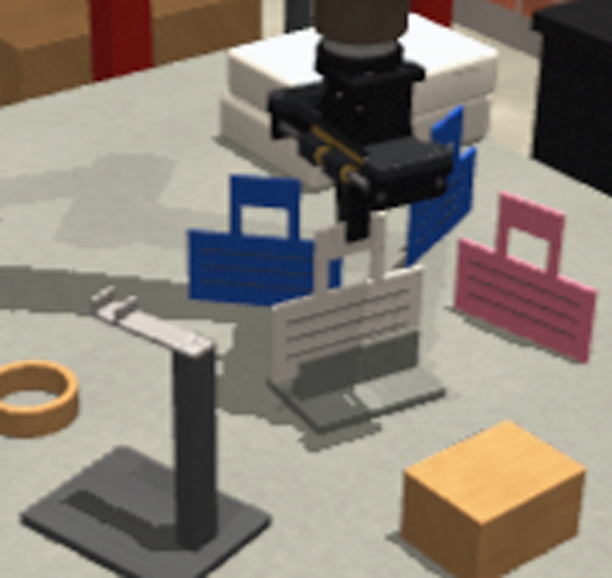

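play_rows(deltas=[255, 0, -9, 0, 0, 255, 0, -10, 0, 0, 255, 0, -10, 0, -0.05, 255, 0, -10, 0, -0.05, 255, 0, -10, 0, -0.06, 255, 0, -10, 0, -0.06, 255, 0, -10, 0, -0.06, 255, 0, -10, 0, -0.06, 255, 0, -6, 0, -0.043, 255, 0, -3, 0, -0.02])

```text
time_s: 6.5
tcp_pos: [0.5097, 0.2884, 0.256]
ee_rot: [[-0.287, 0.001, -0.958], [0.958, 0.001, -0.287], [0.001, -1.0, -0.002]]
wrist_force: [1.0, 0.7, -1.8]
gripper_width: 0.053
```

Run:
```python
from h import *
from station import r,eyes
s=r.sense();print(s['gripper_width']);print(go(s,[.4635,-.0104,.256],196.6))
```

```text
0.05323082515509399
{'tool_mm': array([-273. ,   -0.4,  130.1]), 'yaw': np.float64(-163.32), 'tcp': array([0.5097, 0.2884, 0.256 ]), 'roll': np.float64(0.0014)}
```

play_rows(deltas=[255, -11, 0, 5.2, 0, 255, -22, 0, 10.4, 0, 255, -33, 0, 15.6, 0, 255, -35.5, 0, 17, 0, 255, -35.5, 0, 17, 0, 255, -35.5, 0, 17, 0, 255, -35.5, 0, 17, 0, 255, -33, 0, 15.6, 0, 255, -22, 0, 10.4, 0, 255, -10, 0, 5, 0])

```text
time_s: 7.5
tcp_pos: [0.4614, -0.013, 0.2544]
ee_rot: [[-0.283, -0.001, -0.959], [0.959, -0.0, -0.283], [0.0, -1.0, 0.001]]
wrist_force: [0.9, -0.3, -0.9]
gripper_width: 0.051
```

Run:
```python
from h import *
from station import r,eyes
for i in range(3): eyes.capture('top')
s=r.sense();print(s['gripper_width']);print(go(s,[.4635,-.0104,.256],196.6),s['wrist_force'])
for n in ('wrist','scene','top'):
    c=eyes.capture(n);cv2.imwrite(f'pics/{n}5.png',c['img'])
    if n=='scene': cv2.imwrite('pics/s5c.png',cv2.resize(c['img'][150:330,200:400],None,fx=3.5,fy=3.5,interpolation=cv2.INTER_CUBIC))
```

```text
0.052182205261651834
{'tool_mm': array([ 0.3, -1.5, -1.1]), 'yaw': np.float64(-163.47), 'tcp': array([ 0.4626, -0.011 ,  0.2545]), 'roll': np.float64(-0.0013)} [-1.08682506  0.51454967 -2.06521978]
```

View pics/wrist5.png

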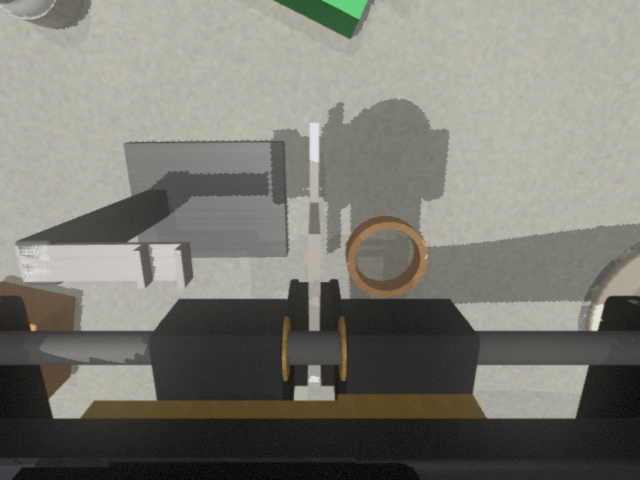

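View pics/s5c.png

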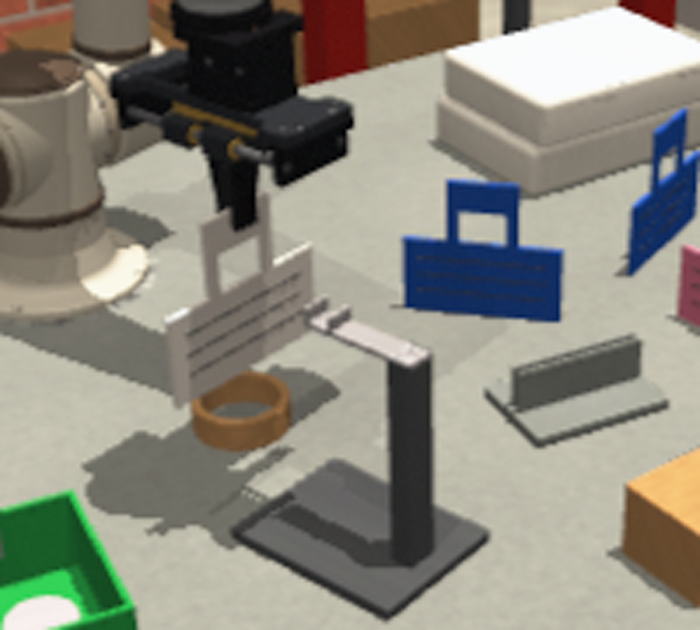

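Run:
```python
import cv2
im=cv2.imread('pics/wrist5.png')
cv2.imwrite('pics/w5c.png',cv2.resize(im[220:300,0:200],None,fx=4,fy=4,interpolation=cv2.INTER_CUBIC))
```

```text
(no output)
```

View pics/w5c.png

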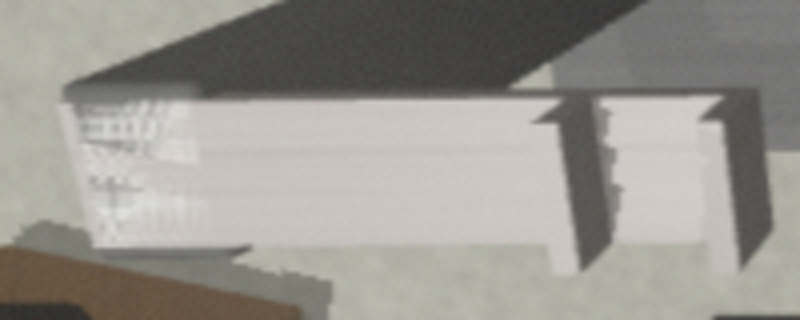

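Run:
```python
from h import *
from station import r
s=r.sense();w=wristcam(s)
m=[[-14,-12,212],[-14,12,212],[-10,12,212],[10,-12,212],[10,12,212],[14,12,212],[14,-12,212]]
p=uncrop([(722,122),(741,272),(717,272),(556,122),(578,272),(554,272),(533,122)],4,0,220)
q,res=fit([(w,m,p)],[.55,.015,.29]);print(q[:2],np.degrees(q[2]),res.round(1).tolist())
# seat strip edges
print(proj(w,[[.5497,.0153,.2]]))
# board bar as held
q0=s['tcp_pos'];print(q0)
for zz,h in [(-.0163-.034,80),(-.0163-.034,-80)]:
    R=s['ee_rot'];X=q0+R[:,0]*h/1000+np.array([0,0,zz]);print(proj(w,[X]))
```

```text
[0.55013154 0.01746635] 16.828202976557442 [[0.3, -0.3], [-0.1, 0.1], [-0.8, 0.1], [0.5, -0.1], [0.7, 0.2], [-0.0, 0.2], [-0.6, -0.1]]
[[167.88806803 258.98256589]]
[ 0.46306571 -0.00982086  0.25444158]
[[313.50953406 373.699893  ]]
[[313.27585178 125.37289233]]
```

Run:
```python
from h import *
from station import r
s=r.sense();print(go(s,[.5500,.0170,.237],196.8))
```

```text
{'tool_mm': array([  0.8,  17.4, -91. ]), 'yaw': np.float64(-163.33), 'tcp': array([ 0.4631, -0.0098,  0.2544]), 'roll': np.float64(-0.0022)}
```

Lower first, then advance 55 mm of the 91 mm, and look.

play_rows(deltas=[255, 0.8, 3, 0, 0, 255, 0, 6, 0, 0, 255, 0, 5, -3, 0, 255, 0, 3.4, -6, 0, 255, 0, 0, -9, 0, 255, 0, 0, -9, 0, 255, 0, 0, -9, 0, 255, 0, 0, -9, 0, 255, 0, 0, -6, 0, 255, 0, 0, -4, 0])

```text
time_s: 8.8
tcp_pos: [0.516, 0.0061, 0.237]
ee_rot: [[-0.286, -0.0, -0.958], [0.958, -0.0, -0.286], [-0.0, -1.0, 0.0]]
wrist_force: [-1.2, 0.2, -0.8]
gripper_width: 0.055
```

Run:
```python
from h import *
from station import r,eyes
for i in range(2): eyes.capture('top')
s=r.sense();print(go(s,[.5500,.0170,.237],196.8),s['wrist_force'])
c=eyes.capture('wrist');cv2.imwrite('pics/w6.png',cv2.resize(c['img'][100:300,140:340],None,fx=3,fy=3,interpolation=cv2.INTER_CUBIC))
c=eyes.capture('scene');cv2.imwrite('pics/s6.png',cv2.resize(c['img'][180:290,230:350],None,fx=5,fy=5,interpolation=cv2.INTER_CUBIC))
```

```text
{'tool_mm': array([  0.7,  -0. , -35.9]), 'yaw': np.float64(-163.39), 'tcp': array([0.5158, 0.006 , 0.237 ]), 'roll': np.float64(-0.0033)} [-0.41357688  0.11062169 -1.62978097]
```

View pics/w6.png

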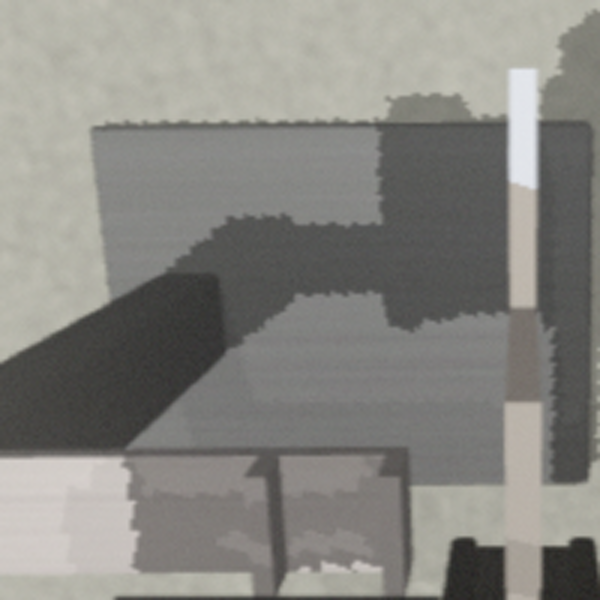

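View pics/s6.png

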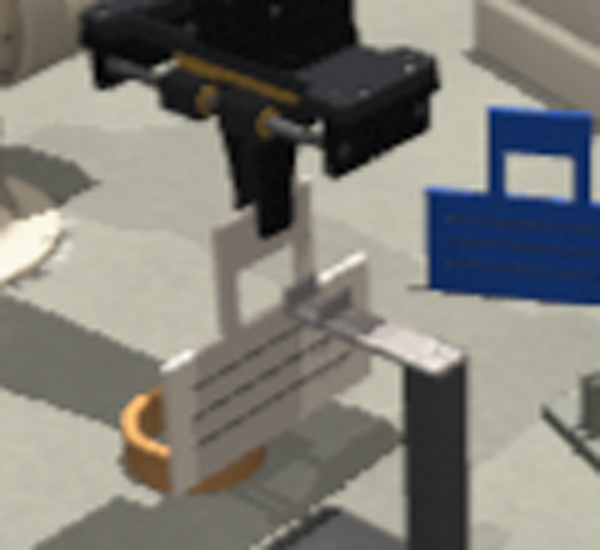

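play_rows(deltas=[255, 0.7, 0, -2, 0, 255, 0, 0, -4, 0, 255, 0, 0, -5, 0, 255, 0, 0, -5, 0, 255, 0, 0, -5, 0, 255, 0, 0, -5, 0, 255, 0, 0, -5, 0, 255, 0, 0, -3, 0, 255, 0, 0, -2, 0, 255, 0, 0, 0, 0])

```text
time_s: 10.0
tcp_pos: [0.5498, 0.0169, 0.2371]
ee_rot: [[-0.286, -0.0, -0.958], [0.958, -0.0, -0.286], [0.0, -1.0, 0.0]]
wrist_force: [-0.3, 0.5, -1.8]
gripper_width: 0.055
```

Run:
```python
from h import *
from station import r,eyes
s=r.sense();print(go(s,[.5500,.0170,.2165],196.8),s['wrist_force'])
c=eyes.capture('wrist');cv2.imwrite('pics/w7.png',cv2.resize(c['img'][120:300,180:380],None,fx=4,fy=3.3,interpolation=cv2.INTER_CUBIC))
c=eyes.capture('scene');cv2.imwrite('pics/s7.png',cv2.resize(c['img'][180:290,250:370],None,fx=5,fy=5,interpolation=cv2.INTER_CUBIC))
```

```text
{'tool_mm': array([ 0. , 20.6, -0.2]), 'yaw': np.float64(-163.38), 'tcp': array([0.5498, 0.0169, 0.2371]), 'roll': np.float64(-0.0032)} [-0.31439559  0.47877553 -1.75302673]
```

View pics/w7.png

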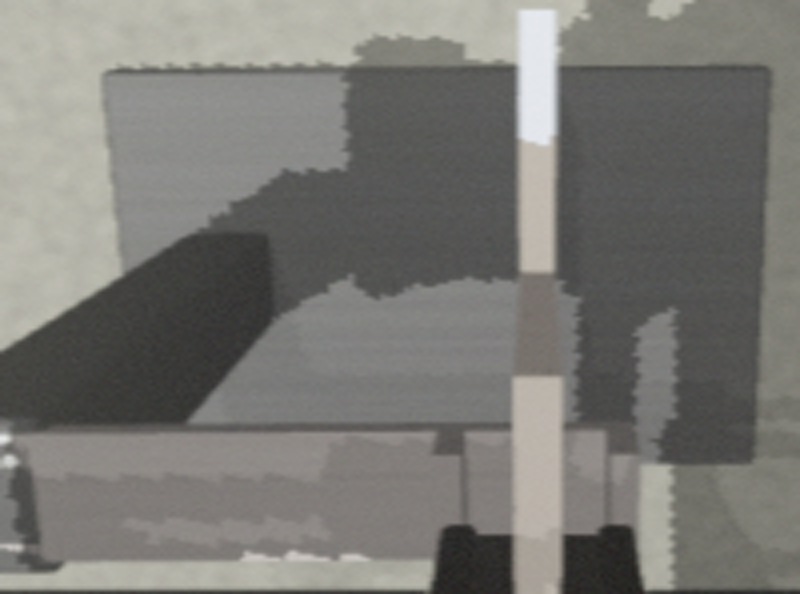

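View pics/s7.png

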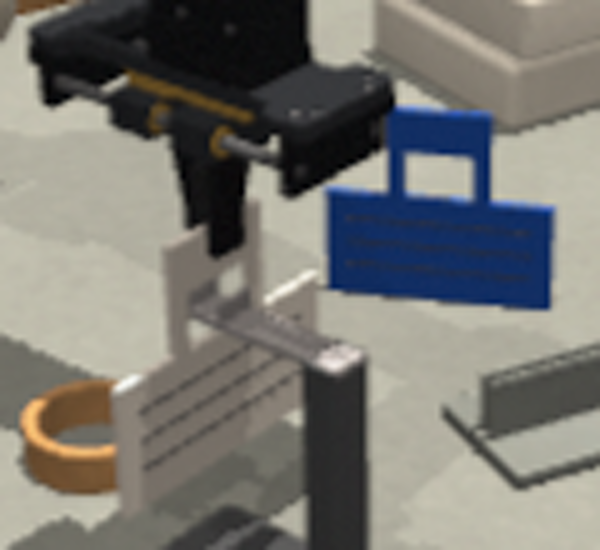

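play_rows(deltas=[255, 0, 2, 0, 0, 255, 0, 3, 0, 0, 255, 0, 3, 0, 0, 255, 0, 3, 0, 0, 255, 0, 3, 0, 0, 255, 0, 2, 0, 0, 255, 0, 1.5, 0, 0, 255, 0, 1, 0, 0, 255, 0, 0, 0, 0, 255, 0, 0, 0, 0])

```text
time_s: 11.1
tcp_pos: [0.5497, 0.0169, 0.2187]
ee_rot: [[-0.286, 0.0, -0.958], [0.958, -0.0, -0.286], [-0.0, -1.0, -0.0]]
wrist_force: [-0.0, -0.3, -1.2]
gripper_width: 0.056
```

play_rows(deltas=[255, 0, 0.5, 0, 0, 255, 0, 0, 0, 0, 255, 0, 0.5, 0, 0, 255, 0, 0, 0, 0, 255, 0, 0.5, 0, 0, 255, 0, 0, 0, 0, 255, 0, 0, 0, 0, 255, 0, 0, 0, 0, 255, 0, 0, 0, 0, 255, 0, 0, 0, 0])

```text
time_s: 12.1
tcp_pos: [0.5497, 0.0169, 0.2172]
ee_rot: [[-0.286, 0.0, -0.958], [0.958, 0.0, -0.286], [0.0, -1.0, -0.0]]
wrist_force: [-0.1, 0.7, -1.9]
gripper_width: 0.053
```

play_rows(deltas=[255, 0, 0.5, 0, 0, 255, 0, 0, 0, 0, 255, 0, 0.5, 0, 0, 255, 0, 0, 0, 0, 255, 0, 0.5, 0, 0, 255, 0, 0, 0, 0, 255, 0, 0, 0, 0, 255, 0, 0, 0, 0, 255, 0, 0, 0, 0, 255, 0, 0, 0, 0])

```text
time_s: 13.1
tcp_pos: [0.5497, 0.0168, 0.2165]
ee_rot: [[-0.286, 0.001, -0.958], [0.958, -0.0, -0.286], [-0.0, -1.0, -0.001]]
wrist_force: [-2.1, 1.5, 6.4]
gripper_width: 0.057
```

Run:
```python
from station import r
s=r.sense();print(s['tcp_pos'],s['wrist_force'],s['moment'])
```

```text
[0.54973737 0.01681157 0.21645708] [-2.13524188  1.45594232  6.43286175] [0.31869497 0.82979451 0.01889006]
```

play_rows(deltas=[255, 0, -0.7, 0, 0, 0, 0, 0, 0, 0, 0, 0, 0, 0, 0, 0, 0, 0, 0, 0, 0, 0, 0, 0, 0, 0, 0, 0, 0, 0, 0, 0, 0, 0, 0, 0, 0, 0, 0, 0, 0, 0, -2, 0, 0, 0, 0, -5, 0, 0])

```text
time_s: 14.1
tcp_pos: [0.5494, 0.0168, 0.2232]
ee_rot: [[-0.286, -0.001, -0.958], [0.958, -0.0, -0.286], [0.0, -1.0, 0.001]]
wrist_force: [0.2, 0.3, -0.3]
gripper_width: 0.793
```

Run:
```python
from h import *
from station import r,eyes
s=r.sense();print(s['tcp_pos'],s['wrist_force'],s['gripper_width'])
c=eyes.capture('wrist');cv2.imwrite('pics/w8.png',c['img'])
c=eyes.capture('scene');cv2.imwrite('pics/s8.png',cv2.resize(c['img'][180:290,250:370],None,fx=5,fy=5,interpolation=cv2.INTER_CUBIC))
```

```text
[0.5493946  0.01679803 0.22320568] [ 0.20363806  0.30772744 -0.29166266] 0.7929935486201584
```

View pics/w8.png

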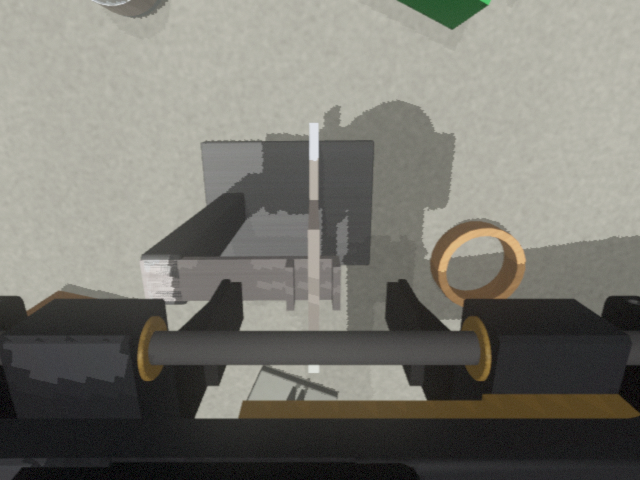

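View pics/s8.png

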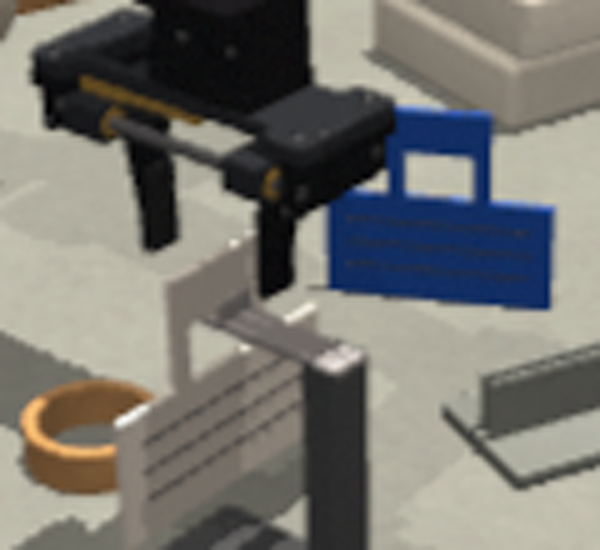

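play_rows(deltas=[0, 0, -10, 0, 0, 0, 0, -16, 0, 0, 0, 0, -18, 0, 0, 0, 0, -18, 0, 0.04, 0, 0, -15, 0, 0.08, 0, 0, 0, 0, 0.08, 0, 0, 0, 0, 0.08, 0, 0, 0, 0, 0.08, 0, 0, 0, 0, 0.06, 0, 0, 0, 0, 0])

```text
time_s: 15.2
tcp_pos: [0.5497, 0.0168, 0.3011]
ee_rot: [[0.13, 0.001, -0.992], [0.992, 0.0, 0.13], [0.0, -1.0, -0.001]]
wrist_force: [0.7, -0.2, -0.1]
gripper_width: 0.997
```

Run:
```python
from h import *
from station import r,eyes
s=r.sense();print(s['wrist_force'],s['gripper_width'],s['joints'].round(1));print(go(s,[.4635,-.2515,.24],172.4))
c=eyes.capture('scene');cv2.imwrite('pics/s9.png',cv2.resize(c['img'][180:330,220:380],None,fx=4.5,fy=4,interpolation=cv2.INTER_CUBIC))
```

```text
[ 0.73372255 -0.23433675 -0.08992771] 0.9973966497759287 [ 18.6  12.   -2.5   0.  -75.5 -26.1]
{'tool_mm': array([-277.2,   61. ,   50.8]), 'yaw': np.float64(172.56), 'tcp': array([0.5497, 0.0168, 0.3011]), 'roll': np.float64(0.0028)}
```

View pics/s9.png

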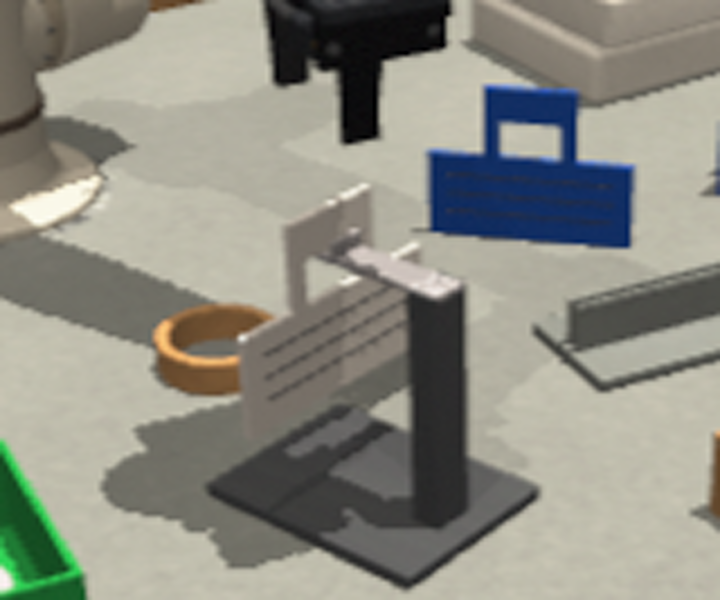

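play_rows(deltas=[0, -14, 0, 2, 0, 0, -28, 0, 5, 0, 0, -34, 0, 6, 0, 0, -36, 0, 7, 0, 0, -36, 2, 7, 0, 0, -36, 9, 7, 0, 0, -34, 14, 6, 0, 0, -30, 14, 6, 0, 0, -20, 12, 4, 0, 0, -9, 10, 1, 0])

```text
time_s: 16.25
tcp_pos: [0.4618, -0.2531, 0.2388]
ee_rot: [[0.132, -0.001, -0.991], [0.991, -0.0, 0.132], [-0.0, -1.0, 0.001]]
wrist_force: [0.1, 0.1, 0.2]
gripper_width: 1.001
```

Run:
```python
from h import *
from station import r,eyes
for i in range(4): eyes.capture('top')
s=r.sense();print(s['joint_velocities'].round(1));print(go(s,[.4635,-.2515,.24],172.4))
c=eyes.capture('wrist');cv2.imwrite('pics/w10.png',c['img'])
cv2.imwrite('pics/w10c.png',cv2.resize(c['img'][180:320,240:400],None,fx=5,fy=4.2,interpolation=cv2.INTER_CUBIC))
print(s['tcp_pos'].tolist(),s['ee_rot'].tolist())
```

```text
[ 1.  -0.4  0.8  0.2  0.2  0. ]
{'tool_mm': array([-0.4, -0.3, -0.1]), 'yaw': np.float64(172.57), 'tcp': array([ 0.4634, -0.2511,  0.2397]), 'roll': np.float64(0.0031)}
[0.4634393439124789, -0.25113426469367905, 0.23968939675005524] [[0.1292301914248308, 0.0003438731413974007, -0.9916145619017321], [0.9916145900591865, -0.0002967390806820315, 0.12923009219090417], [-0.00024981203572488396, -0.9999998968485851, -0.00037933727233889253]]
```

View pics/w10.png

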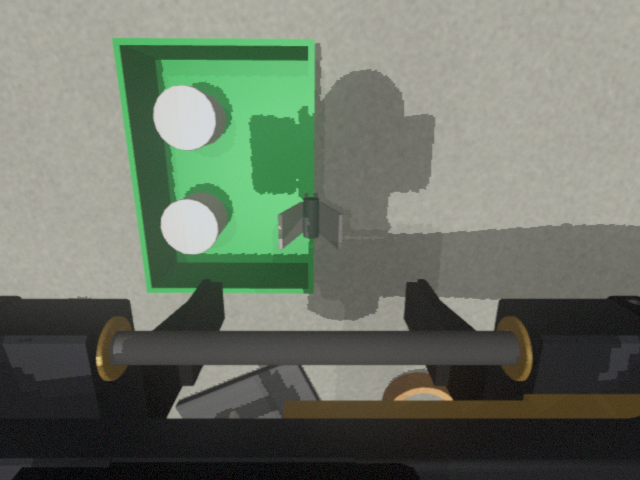

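View pics/w10c.png

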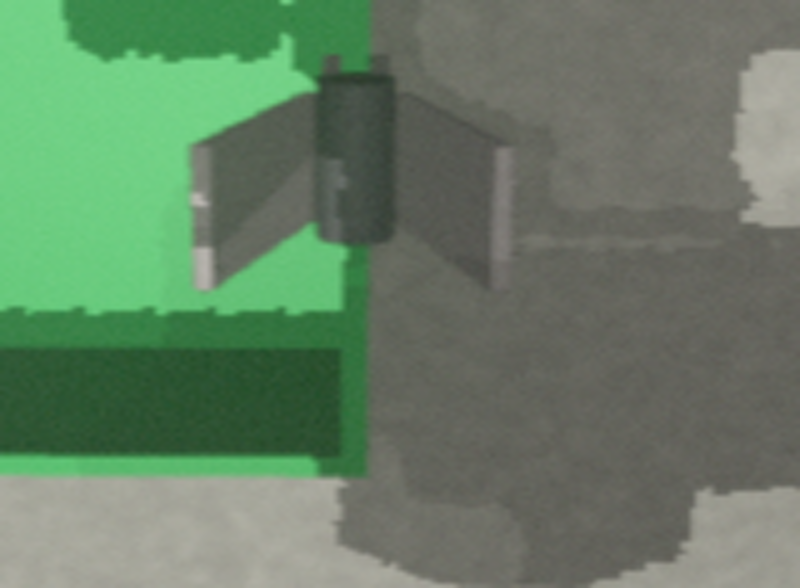

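Run:
```python
from h import *
from station import r
s=r.sense();w=wristcam(s)
P=lambda a:(np.array(a)+.5)/[5,4.2]-.5+[240,180]
m=[[25,-14,125],[25,14,125],[-25,-14,125],[-25,14,125]]
p=P([(191,145),(194,290),(514,147),(511,289)])
q,res=fit([(w,m,p)],[.463,-.25,-.13]);print(q[:2],np.degrees(q[2]),res.round(1).tolist())
print(onplane(w,p,.125))
m2=m+[[-2.5,110-35,75]]
# pin axis z=75+? ends +-17 at axis height .075 : top of cyl .082
pp=P([(356,74),(356,243)]);print('pin ends z.08',onplane(w,pp,.08))
print('wall outer top corner',onplane(w,P([(368,476)]),.075))
```

```text
[ 0.46636792 -0.25205386] -7.547152728274435 [[-0.4, -0.1], [-0.1, 0.1], [0.4, -0.4], [0.1, 0.5]]
[[ 0.48901516 -0.26911044  0.125     ]
 [ 0.49292978 -0.24152544  0.125     ]
 [ 0.44006854 -0.26236688  0.125     ]
 [ 0.44344673 -0.23528928  0.125     ]]
pin ends z.08 [[ 0.46375873 -0.270363    0.08      ]
 [ 0.46860639 -0.23379995  0.08      ]]
wall outer top corner [[ 0.47390222 -0.17655719  0.075     ]]
```

Run:
```python
from h import *
from station import r
s=r.sense();print(go(s,[.4664,-.2521,.093],172.45))
```

```text
{'tool_mm': array([ -0.8, 147.1,  -2.6]), 'yaw': np.float64(172.62), 'tcp': array([ 0.4638, -0.2509,  0.2401]), 'roll': np.float64(0.0029)}
```

play_rows(deltas=[0, -0.8, 10, -2.6, 0.003, 0, 0, 18, 0, 0, 0, 0, 20, 0, 0, 0, 0, 20, 0, 0, 0, 0, 20, 0, 0, 0, 0, 18, 0, 0, 0, 0, 16, 0, 0, 0, 0, 13, 0, 0, 0, 0, 8, 0, 0, 0, 0, 4, 0, 0])

```text
time_s: 17.5
tcp_pos: [0.4657, -0.2518, 0.0916]
ee_rot: [[0.132, -0.001, -0.991], [0.991, 0.0, 0.132], [0.0, -1.0, 0.001]]
wrist_force: [0.5, -0.6, -0.9]
gripper_width: 1.002
```

Run:
```python
from h import *
from station import r,eyes
for i in range(2): eyes.capture('top')
s=r.sense();print(go(s,[.4664,-.2521,.093],172.45),s['wrist_force'])
c=eyes.capture('wrist');cv2.imwrite('pics/w11.png',cv2.resize(c['img'][150:400,160:460],None,fx=2.6,fy=2.4,interpolation=cv2.INTER_CUBIC))
c=eyes.capture('scene');cv2.imwrite('pics/s11.png',cv2.resize(c['img'][220:370,120:270],None,fx=5,fy=4,interpolation=cv2.INTER_CUBIC))
```

```text
{'tool_mm': array([ 0. , -0.9, -0.6]), 'yaw': np.float64(172.42), 'tcp': array([ 0.4658, -0.252 ,  0.0921]), 'roll': np.float64(-0.0006)} [ 0.04737609 -0.73282652  0.33973184]
```

View pics/w11.png

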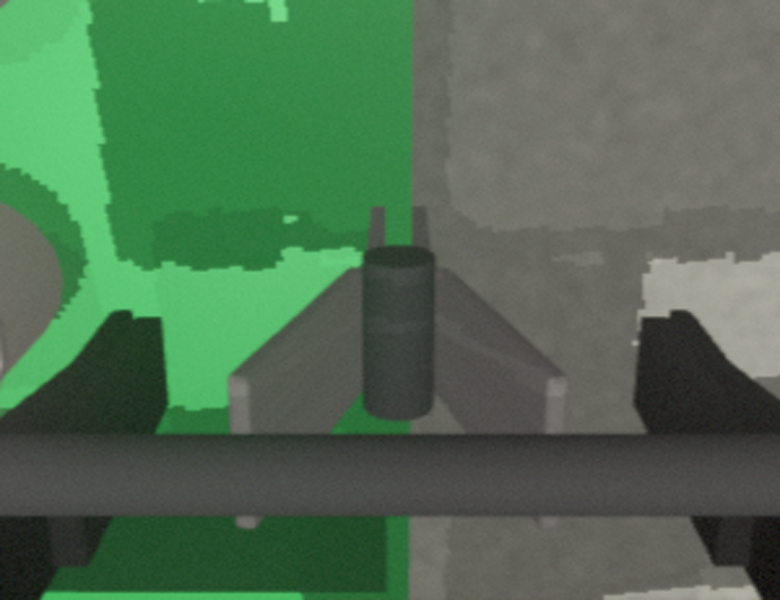

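View pics/s11.png

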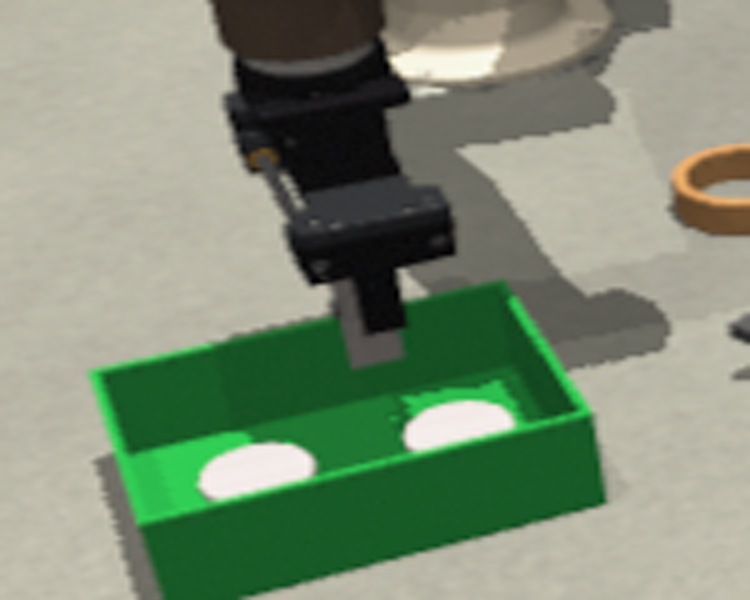

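play_rows(deltas=[255, 0, -1, -0.6, 0, 255, 0, 0, 0, 0, 255, 0, 0, 0, 0, 255, 0, 0, 0, 0, 255, 0, 0, 0, 0, 255, 0, 0, 0, 0, 255, 0, 0, 0, 0, 255, 0, 0, 0, 0, 255, 0, 0, 0, 0, 255, 0, 0, 0, 0])

```text
time_s: 18.7
tcp_pos: [0.4683, -0.2533, 0.0972]
ee_rot: [[0.131, 0.004, -0.991], [0.991, -0.003, 0.131], [-0.002, -1.0, -0.005]]
wrist_force: [-2.5, 1.2, 17.8]
gripper_width: 0.226
```

Run:
```python
from h import *
from station import r,eyes
for i in range(6): c=eyes.capture('wrist')
s=r.sense();print(s['tcp_pos'],s['wrist_force'],s['gripper_width']*87)
c=eyes.capture('wrist');cv2.imwrite('pics/w12.png',cv2.resize(c['img'][150:400,160:460],None,fx=2.6,fy=2.4,interpolation=cv2.INTER_CUBIC))
```

```text
[ 0.46830665 -0.25335514  0.09719674] [-3.11044576  1.96695022 16.77704761] 19.20517260063223
```

View pics/w12.png

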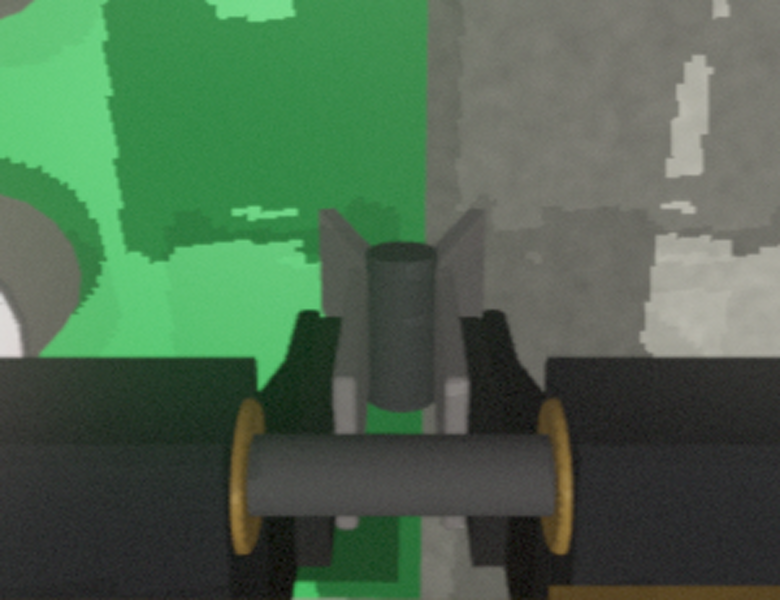

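play_rows(deltas=[255, 0, -3, 0, 0, 255, 0, -4, 0, 0, 255, 0, -8, 0, 0, 255, 0, -14, 0, 0, 255, 0, -20, 0, 0, 255, 0, -26, 0, 0, 255, 0, -30, 0, 0, 255, 0, -30, 0, 0, 255, 0, -28, 0, 0, 255, 0, -20, 0, 0])

```text
time_s: 20.05
tcp_pos: [0.4665, -0.2526, 0.2785]
ee_rot: [[0.133, 0.002, -0.991], [0.991, -0.001, 0.133], [-0.0, -1.0, -0.002]]
wrist_force: [-0.6, -0.6, -1.0]
gripper_width: 0.227
```

Run:
```python
from h import *
from station import r,eyes
s=r.sense();print(s['tcp_pos'],s['wrist_force'],s['gripper_width']*87)
c=eyes.capture('wrist');cv2.imwrite('pics/w13.png',cv2.resize(c['img'][150:400,160:460],None,fx=2.6,fy=2.4,interpolation=cv2.INTER_CUBIC))
c=eyes.capture('scene');cv2.imwrite('pics/s13.png',cv2.resize(c['img'][150:370,120:340],None,fx=3.5,fy=2.7,interpolation=cv2.INTER_CUBIC))
```

```text
[ 0.46645157 -0.2525514   0.27849599] [-0.58683919 -0.57166936 -0.95706975] 19.77200730946388
```

View pics/w13.png

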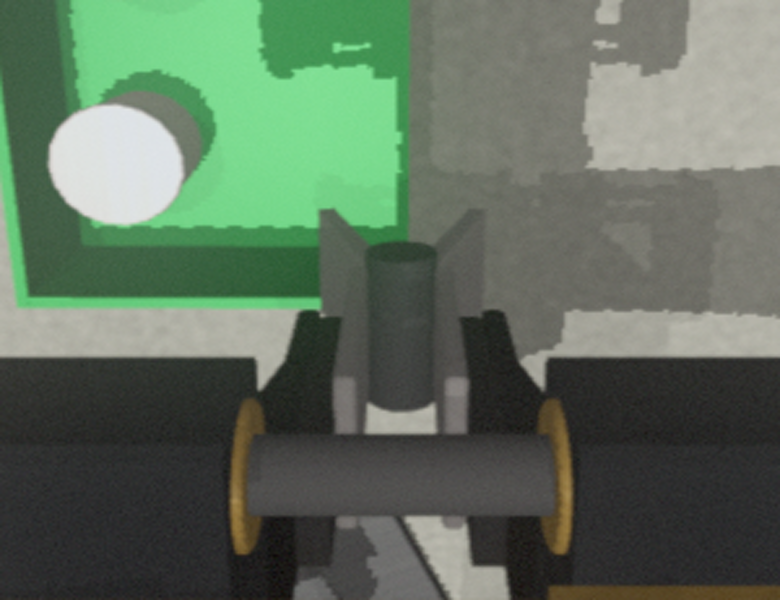

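View pics/s13.png

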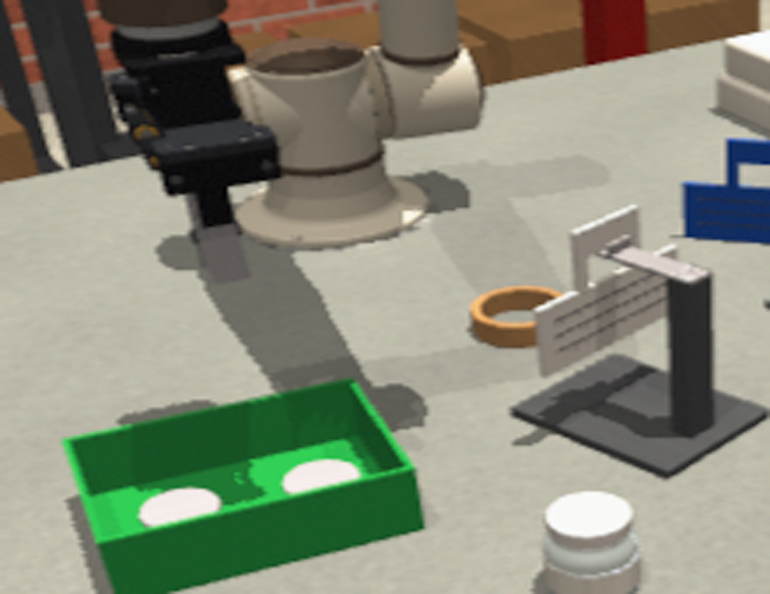

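play_rows(deltas=[255, 0, -5, 0, -0.02, 255, 0, -5, 0, -0.045, 255, 0, -5, 0, -0.05, 255, 0, -5, 0, -0.06, 255, 0, -4, 0, -0.06, 255, 0, 0, 0, -0.06, 255, 0, 0, 0, -0.05, 255, 0, 0, 0, -0.045, 255, 0, 0, 0, -0.036, 255, 0, 0, 0, 0])

```text
time_s: 21.15
tcp_pos: [0.4656, -0.2521, 0.2988]
ee_rot: [[-0.289, -0.003, -0.957], [0.957, 0.001, -0.289], [0.002, -1.0, 0.003]]
wrist_force: [0.4, 0.4, -1.1]
gripper_width: 0.225
```

Run:
```python
from h import *
from station import r,eyes
s=r.sense();print(s['wrist_force'],s['gripper_width']*87);print(go(s,[.5668,-.0385,.30],196.8))
w=wristcam(s)
P=lambda a:(np.array(a)+.5)/[2.6,2.4]-.5+[160,150]
for d in (.020,.022,.024):
    # pin end tops in tool frame
    z=s['tcp_pos'][2]-d
    X=onplane(w,P([(401,245),(401,410)]),z);print(d,((X-s['tcp_pos'])@s['ee_rot']*1000).round(1).tolist())
```

```text
[ 0.3930772   0.39953257 -1.12899602] 19.534220627652637
{'tool_mm': array([ 175.2,   -1.4, -158.7]), 'yaw': np.float64(-163.19), 'tcp': array([ 0.4656, -0.2521,  0.2988]), 'roll': np.float64(0.0003)}
0.02 [[-17.4, 20.0, 0.3], [22.6, 20.0, 0.3]]
0.022 [[-16.7, 22.0, 0.3], [23.8, 22.0, 0.3]]
0.024 [[-16.0, 24.0, 0.3], [24.9, 24.1, 0.3]]
```

play_rows(deltas=[255, 7, 0, -6, 0, 255, 14, 0, -13, 0, 255, 20, 0, -18, 0, 255, 22, 0, -20, 0, 255, 24, 0, -22, 0, 255, 24, 0, -22, 0, 255, 22, 0, -20, 0, 255, 20, 0, -18, 0, 255, 14, 0, -13, 0, 255, 8, 0, -6, 0])

```text
time_s: 22.15
tcp_pos: [0.5674, -0.0376, 0.2997]
ee_rot: [[-0.29, -0.001, -0.957], [0.957, -0.0, -0.29], [0.0, -1.0, 0.001]]
wrist_force: [0.7, -0.3, 0.2]
gripper_width: 0.224
```

Run:
```python
from h import *
from station import r,eyes
for i in range(3): eyes.capture('top')
s=r.sense();print(s['wrist_force'],s['gripper_width']*87);print(go(s,[.5668,-.0385,.30],196.8))
print(s['tcp_pos'].tolist(),s['ee_rot'].tolist())
c=eyes.capture('wrist');cv2.imwrite('pics/w14.png',c['img'])
c=eyes.capture('scene');cv2.imwrite('pics/s14f.png',c['img']);cv2.imwrite('pics/s14.png',cv2.resize(c['img'][150:310,220:380],None,fx=4.5,fy=3.7,interpolation=cv2.INTER_CUBIC))
```

```text
[ 0.36634801 -0.71078274 -1.21588372] 19.308910917423898
{'tool_mm': array([ 0.6,  0.1, -0.2]), 'yaw': np.float64(-163.19), 'tcp': array([ 0.5668, -0.0391,  0.3001]), 'roll': np.float64(0.0002)}
[0.5667603845980892, -0.039114421805824334, 0.300062992620233] [[-0.2892250219597869, -0.0009102765621441909, -0.9572607053822597], [0.9572611372232265, -0.00023028640767857494, -0.2892249334519166], [4.283054905466318e-05, -0.9999995591822782, 0.0009379769683836944]]
```

View pics/w14.png

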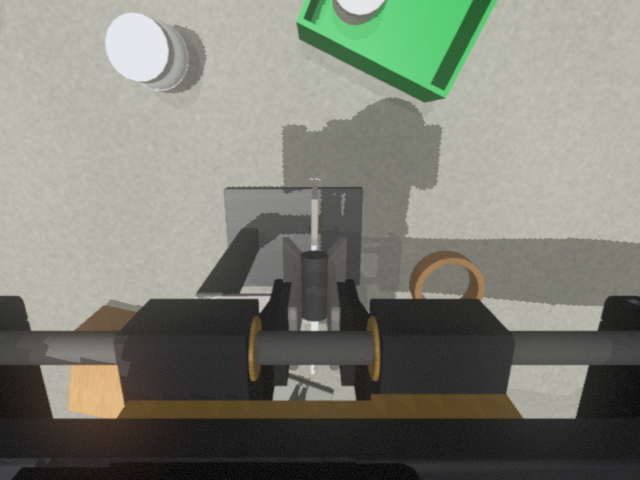

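View pics/s14.png

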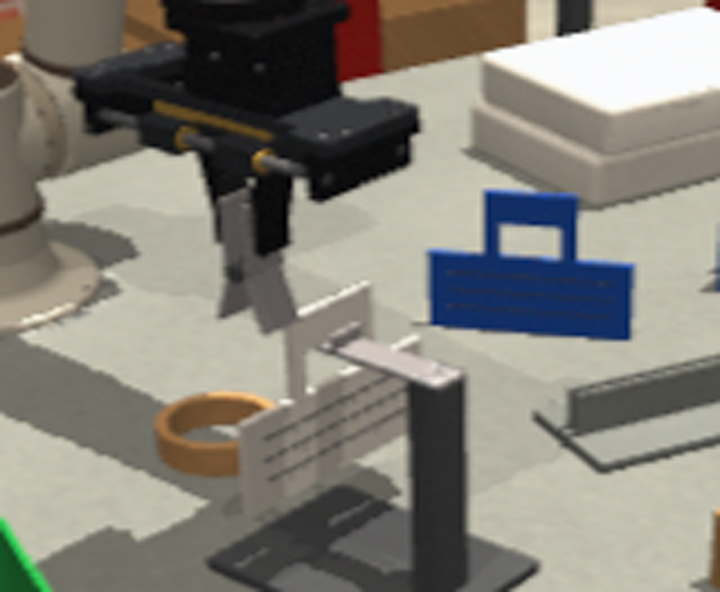

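Run:
```python
from h import *
im=cv2.imread('pics/w14.png')
cv2.imwrite('pics/w14c.png',cv2.resize(im[170:340,240:400],None,fx=4.8,fy=3.5,interpolation=cv2.INTER_CUBIC))
s=dict(tcp_pos=np.array([0.5667603845980892, -0.039114421805824334, 0.300062992620233]),ee_rot=np.array([[-0.2892250219597869, -0.0009102765621441909, -0.9572607053822597], [0.9572611372232265, -0.00023028640767857494, -0.2892249334519166], [4.283054905466318e-05, -0.9999995591822782, 0.0009379769683836944]]))
w=wristcam(s)
sc=cv2.imread('pics/s14f.png')
for m in [[-2.5,-80,166],[2.5,-80,166],[0,-36,166],[0,-36,232],[0,36,232],[0,80,166],[0,-80,86]]:
    X=Rz(np.radians(16.8))@np.array(m)/1000+[.55,.017,0]
    p=proj(w,X)[0];q=proj(CAM['scene'],X)[0]
    print(m,((p-[240,170]+.5)*[4.8,3.5]-.5).round(0),((q-[220,150]+.5)*[4.5,3.7]-.5).round(0))
```

```text
[-2.5, -80, 166] [367. 109.] [240. 425.]
[2.5, -80, 166] [338. 109.] [246. 427.]
[0, -36, 166] [353. 289.] [294. 400.]
[0, -36, 232] [353. 402.] [289. 321.]
[0, 36, 232] [353. 719.] [371. 283.]
[0, 80, 166] [353. 699.] [420. 337.]
[0, -80, 86] [353.  54.] [251. 518.]
```

View pics/w14c.png

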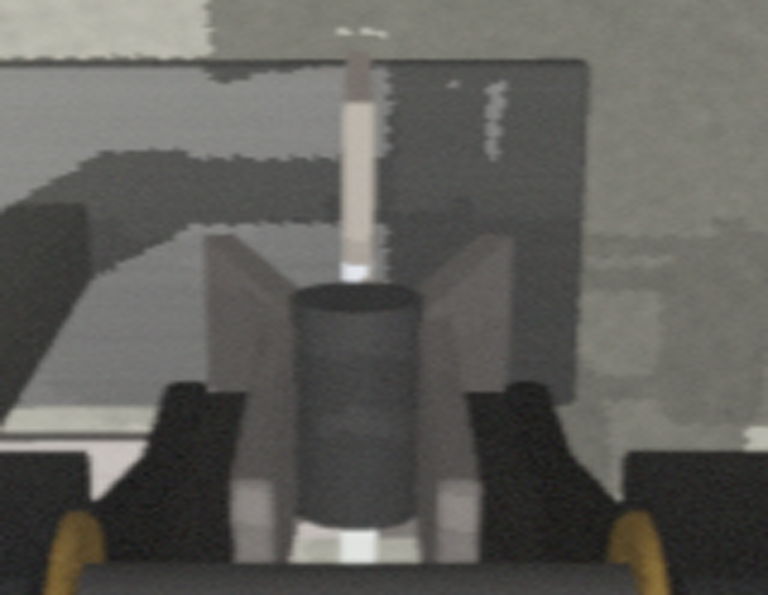

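Run:
```python
from h import *
from station import r
s=r.sense();w=wristcam(s)
P=lambda a:(np.array(a)+.5)/[4.8,3.5]-.5+[240,170]
for d in (.012,.015,.018):
    X=onplane(w,P([(356,310),(356,527)]),s['tcp_pos'][2]-d);print(d,((X-s['tcp_pos'])@s['ee_rot']*1000).round(1).tolist())
# jaw widths bottom tips at d=.068
X=onplane(w,P([(206,240),(512,240)]),s['tcp_pos'][2]-.066);print(((X-s['tcp_pos'])@s['ee_rot']*1000).round(1).tolist())
print(go(s,[.5668+.0005,-.0385-.002,.215],196.8))
```

```text
0.012 [[-16.8, 12.0, 0.2], [17.9, 12.0, 0.2]]
0.015 [[-15.7, 15.0, 0.2], [19.6, 15.0, 0.2]]
0.018 [[-14.6, 18.0, 0.2], [21.3, 18.0, 0.2]]
[[-10.7, 66.0, -19.8], [-10.6, 66.0, 21.1]]
{'tool_mm': array([-0.7, 85.4, -0.6]), 'yaw': np.float64(-163.26), 'tcp': array([ 0.5666, -0.04  ,  0.3004]), 'roll': np.float64(-0.0011)}
```

play_rows(deltas=[255, -2.5, 4, 0.3, 0, 255, 0, 10, 0, 0, 255, 0, 12, 0, 0, 255, 0, 12, 0, 0, 255, 0, 12, 0, 0, 255, 0, 5, 0, 0, 255, 0, 0, 0, 0, 255, 0, 0, 0, 0, 255, 0, 0, 0, 0, 255, 0, 0, 0, 0])

```text
time_s: 23.4
tcp_pos: [0.5677, -0.0416, 0.246]
ee_rot: [[-0.289, 0.001, -0.957], [0.957, 0.0, -0.289], [-0.0, -1.0, -0.001]]
wrist_force: [-0.3, -0.6, -0.2]
gripper_width: 0.223
```

Run:
```python
from h import *
from station import r,eyes
s=r.sense();print(s['tcp_pos'],s['wrist_force'],s['gripper_width']*87)
c=eyes.capture('wrist');cv2.imwrite('pics/w15.png',cv2.resize(c['img'][120:340,220:420],None,fx=4,fy=2.7,interpolation=cv2.INTER_CUBIC))
c=eyes.capture('scene');cv2.imwrite('pics/s15.png',cv2.resize(c['img'][170:300,230:360],None,fx=5.5,fy=4.5,interpolation=cv2.INTER_CUBIC))
```

```text
[ 0.56771077 -0.041634    0.24596674] [-0.33814931 -0.63553931 -0.23089915] 19.398937408226008
```

View pics/w15.png

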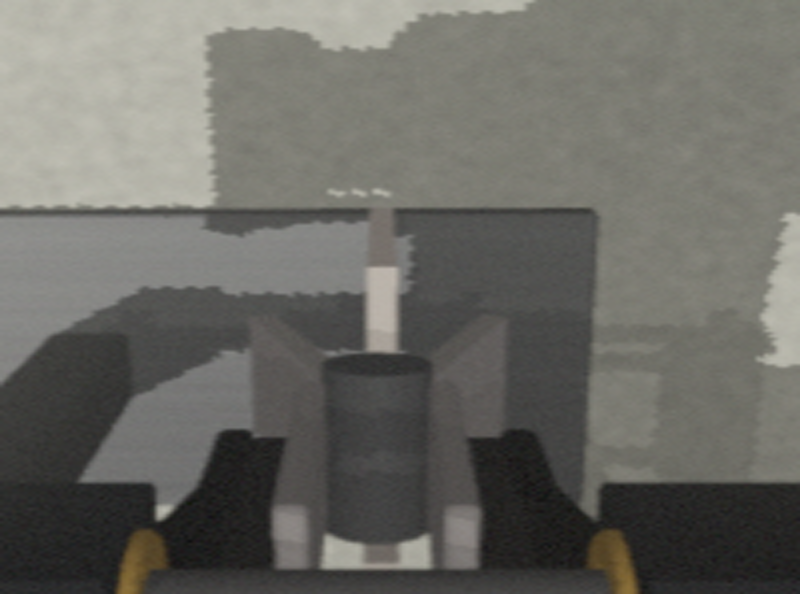

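View pics/s15.png

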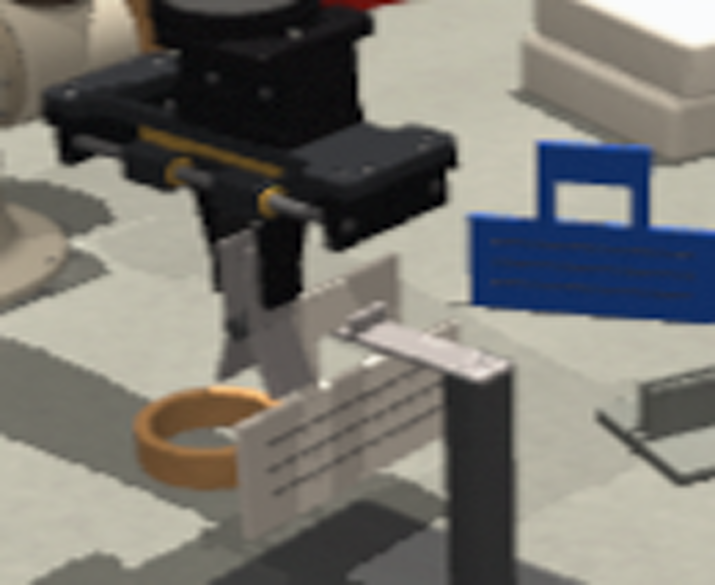

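play_rows(deltas=[255, 0, 3, 0.5, 0, 255, 0, 5, 0, 0, 255, 0, 5, 0, 0, 255, 0, 5, 0, 0, 255, 0, 5, 0, 0, 255, 0, 5, 0, 0, 255, 0, 4, 0, 0, 255, 0, 2, 0, 0, 255, 0, 0, 0, 0, 255, 0, 0, 0, 0])

```text
time_s: 24.5
tcp_pos: [0.5671, -0.0419, 0.2115]
ee_rot: [[-0.289, 0.0, -0.957], [0.957, -0.0, -0.289], [-0.0, -1.0, -0.0]]
wrist_force: [0.4, 0.3, -0.3]
gripper_width: 0.221
```

Run:
```python
from h import *
from station import r,eyes
s=r.sense();print(s['tcp_pos'],s['wrist_force'],s['gripper_width']*87)
c=eyes.capture('wrist');cv2.imwrite('pics/w16.png',cv2.resize(c['img'][120:340,220:420],None,fx=4,fy=2.7,interpolation=cv2.INTER_CUBIC))
c=eyes.capture('scene');cv2.imwrite('pics/s16f.png',c['img']);cv2.imwrite('pics/s16.png',cv2.resize(c['img'][170:300,230:360],None,fx=5.5,fy=4.5,interpolation=cv2.INTER_CUBIC))
```

```text
[ 0.56707961 -0.04186843  0.21153787] [ 0.39987729  0.27241401 -0.28301835] 19.210192957942372
```

View pics/w16.png

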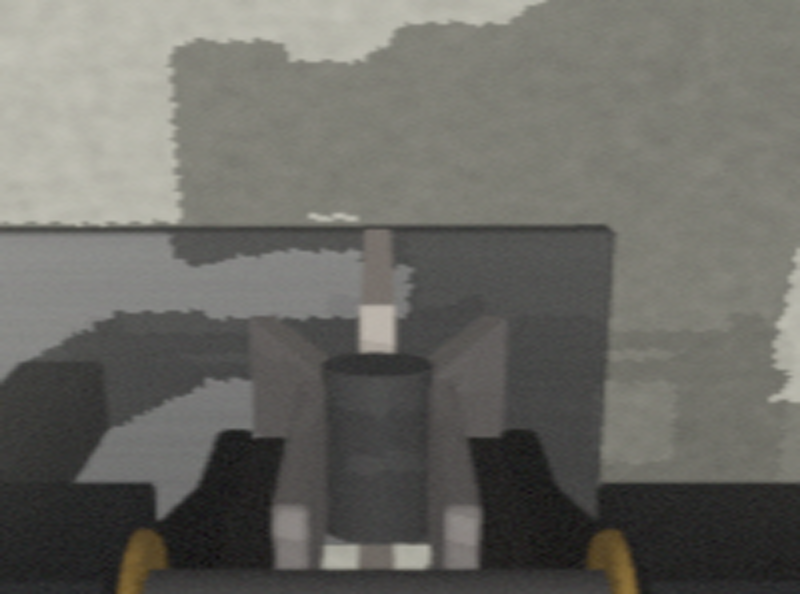

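View pics/s16.png

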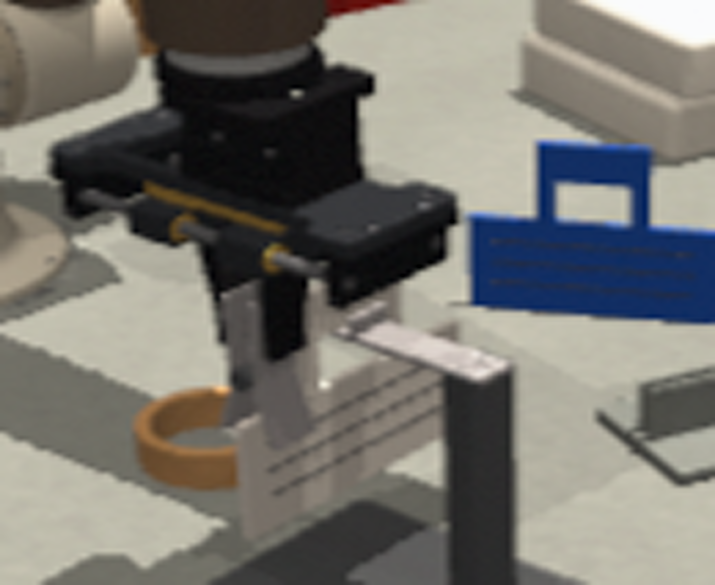

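play_rows(deltas=[255, 0, 0, 0, 0, 255, 0, 0, 0, 0, 255, 0, 0, 0, 0, 255, 0, 0, 0, 0, 255, 0, 0, 0, 0, 255, 0, 0, 0, 0, 255, 0, 0, 0, 0, 255, 0, 0, 0, 0, 255, 0, 0, 0, 0, 255, 0, 0, 0, 0])

```text
time_s: 25.6
tcp_pos: [0.5669, -0.0419, 0.2113]
ee_rot: [[-0.289, -0.0, -0.957], [0.957, 0.0, -0.289], [0.0, -1.0, 0.0]]
wrist_force: [0.8, 0.3, -0.4]
gripper_width: 0.226
```

Run:
```python
from h import *
from station import r,eyes
s=r.sense();print(s['tcp_pos'],s['wrist_force'],s['gripper_width']*87)
c=eyes.capture('top');cv2.imwrite('pics/t17.png',c['img'])
print(r.finish_job())
```

```text
[ 0.56691027 -0.04186143  0.21134737] [ 0.7746996   0.34402102 -0.41957815] 19.64772200073751
the job is handed in; nothing more can be done
None
```

View pics/t17.png

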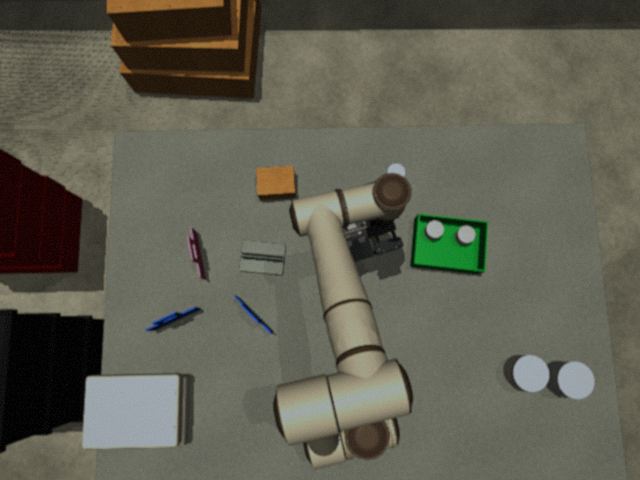

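The job is handed in at about 25.7 s of the 58 s allowed. The white board hangs on the hook and the arm has let go of it. The arm is holding the spring clip squeezed wide open over the board's shoulder on the crate side.

- **Board:** when I lowered it, the seat pushed back with about 6 N, at the height I expected. After I let go, it stayed hanging in the middle of the hook channel.
- **Clip:** the grip measures about 19.5 mm across the tails, which is the clip's open stop. The wrist camera shows the board's edge centred between the jaws, and the scene camera shows the front jaw overlapping the panel. I estimate the jaw tips are about 22 mm below the shoulder edge.
- **Contact with the board:** over a one-second hold, the wrist force stayed below about 1 N, so the clip is not pressing on the board.
- **Bystanders:** the carton is where it was in the last overhead picture. The jar was partly hidden behind the arm there, and what shows of it is in place. The tape roll was hidden in that picture, but it was unmoved in the scene-camera picture just before.

While I was squeezing the clip, the tool pressed it onto the crate wall with about 17 N, which is below the 40 N limit. No check failed.

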